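Load the inspection slide, free its locking pin and run it under the magnifier

TASK

While the sliding tray is still pinned, stand every brass lock cylinder upright on its floor and press both hinged clear covers down until their catches hold them shut. Then draw the blue-headed locking pin out of its bore, hang it by its collar in the side notch of the yellow bracket, and only then slide the tray by its red handle to the far stop under the magnifier. Do not bump the magnifier, and leave the window key, spindle, packer and bead sample where they are.

Things in the scene. Friction and masses are not known exactly. Their poses are not given: they have to be found in the camera images.
- stand: Fixed grey bed plate, 110 mm (x) by 585 mm (y, from -265 to +320) by 12 mm high, yaw within 0.1 of the world's. Origin on the counter, z up; 'bed' positions are in this frame, mm. The tray slides along its y; yellow parking bracket at its +y end, magnifier at its -y end.
- notch (a point): Where the pin's origin goes when parked: on the yellow bracket's upper face, bed (-30, 282), 50 mm above the counter. The notch is a slot 11 mm wide along bed y, open above, below and towards -y (the tray); mouth 20 mm to the -y side of this point, blind end 5.5 mm to +y. Plate 8 mm thick, 35 mm wide. The shank enters sideways from -y; the collar rests on the plate.
- pin: Steel locking pin with blue head, 50 g. Origin: centre of the collar's underside, z up to the head. Below it a shank 8 mm diameter, 36 mm long; above it the collar 22 mm diameter, 4 mm thick, then the blue head, 16 mm diameter, from 4 to 30 mm. At the start it stands in the bore, collar on the boss, and locks the tray; it must rise over 36 mm to clear the bore.
- bore (a point): Mouth of the pin bore, on top of the dark boss (30 x 30 mm, top 40 mm above the counter) that sits on the tray at tray (-30, 120) mm; at the start it is at bed (-30, 200). Moves with the tray. The bore is 10 mm wide and goes on through the bed plate.
- tray (a joint): Travel of the tray along bed -y, in m: 0 at the loading end (start), 0.17 at the far stop under the magnifier. About 3 N of friction, stays where it is left; locked near 0 while the pin is in.
- tray_floor (a point): Centre of the tray floor, 22 mm above the counter, axes as the stand; moves with the tray, at bed (0, 80) at the start. 'Tray' positions are from here. Flat floor: x -50 to +49, y -89 to +89 mm, rim 8 mm high (30 mm at +x). Two cylinders fit under each cover, e.g. at x = 15 and -28, y = +-42.5. Catch posts 20 mm wide, tops 62 mm above the counter, at x = -60 to -73, y = +-42.5.
- handle_top (a point): Middle of the top of the red upright handle on the tray, at tray (30, 120) mm, 78 mm above the counter: post 16 mm diameter from 22 to 66 mm, cap 20 mm diameter from 66 to 78 mm above the counter. 60 mm beside the pin.
- cover_left (a joint): Angle of the left (+y) clear cover with orange edges: 0 shut and level; about 1.7 at the start (upright, leaning back to +x), stop at 1.8. Light friction hinge; swung towards -x from behind it comes down and rests at about 0.08 on its spring catch. Pressed down with 5 to 10 N near the front edge it snaps to 0 and is held there.
- cover_left_hinge (a point): Middle of the left cover's hinge axis, along bed y at tray (62, 42.5) mm, 52.5 mm above the counter. The cover is a plate 114 mm from hinge to front edge, 80 mm wide, 5 mm thick (2.5 either side of the axis plane). Shut, it reaches from the hinge towards -x.
- cover_left_front (a point): Middle of the front edge (farthest from the hinge, orange) of the left cover.
- cover_right (a joint): Angle of the right (-y) cover; same as the left.
- cover_right_hinge (a point): Middle of the right cover's hinge axis, at tray (62, -42.5) mm, 52.5 mm above the counter; cover as the left one.
- cover_right_front (a point): Middle of the front edge of the right cover.
- magnifier: Magnifier on a jointed grey arm, fixed to the stand; same origin as the stand. Round lens, 114 mm over its rim, centred over bed (30, -130), underside 187 and top 201 mm above the counter; its arm rises at bed (45 to 55, -250) and is 225 mm high. Not to be bumped.
- cyl0: Round brass lock cylinder, 32 mm diameter, 24 mm high, 120 g, standing upright on the counter with its keyway up. Origin at the centre of its underside, z up. Two to four of these are present; absent ones read None.
- cyl1: Round brass lock cylinder, 32 mm diameter, 24 mm high, 120 g, standing upright on the counter with its keyway up. Origin at the centre of its underside, z up. Two to four of these are present; absent ones read None.
- cyl2: Round brass lock cylinder, 32 mm diameter, 24 mm high, 120 g, standing upright on the counter with its keyway up. Origin at the centre of its underside, z up. Two to four of these are present; absent ones read None.
- cyl3: Round brass lock cylinder, 32 mm diameter, 24 mm high, 120 g, standing upright on the counter with its keyway up. Origin at the centre of its underside, z up. Two to four of these are present; absent ones read None.
- window_key: Silver window key lying on the counter, 77 mm long, 6 mm thick. Leave alone. Origin under the centre of its round head.
- spindle: Black square handle spindle, 8 x 90 x 8 mm, lying on the counter behind the stand. Leave alone. Origin at the centre of its underside.
- packer: White plastic hinge packer, 75 x 32 x 6 mm, flat on the counter. Leave alone. Origin at the centre of its underside.
- bead_sample: Clear acrylic glazing bead sample, 110 mm long, 18 mm high, behind the stand. Leave alone. Origin at the centre of its underside.
Not all that is in view belongs to the job. Leave any pink or turquoise look-alike of the cyl0 alone.

How it is judged:
On the way, in this order (a step that is already met when the one before it is completed fails the run):
1. with the tray still pinned, all the lock cylinders stand upright on the tray floor and both covers are snapped shut (x of cyl0 in the frame of tray_floor between -0.048 and 0.048 m and y of cyl0 in the frame of tray_floor between -0.088 and 0.088 m and z of cyl0 in the frame of tray_floor between -0.004 and 0.006 m and angle between each of cyl0, cyl1, cyl2, cyl3's own z axis and vertical below 0.2 rad and x of cyl1 in the frame of tray_floor between -0.048 and 0.048 m and y of cyl1 in the frame of tray_floor between -0.088 and 0.088 m and z of cyl1 in the frame of tray_floor between -0.004 and 0.006 m and x of cyl2 in the frame of tray_floor between -0.048 and 0.048 m and y of cyl2 in the frame of tray_floor between -0.088 and 0.088 m and z of cyl2 in the frame of tray_floor between -0.004 and 0.006 m and x of cyl3 in the frame of tray_floor between -0.048 and 0.048 m and y of cyl3 in the frame of tray_floor between -0.088 and 0.088 m and z of cyl3 in the frame of tray_floor between -0.004 and 0.006 m and value of joint each of cover_left, cover_right below 0.035 rad and distance between pin and bore below 0.006 m), for 0.3 s.
2. the pin hangs parked in the notch while the tray is still at the loading end (x of pin in the frame of notch between -0.006 and 0.006 m and y of pin in the frame of notch between -0.016 and 0.01 m and z of pin in the frame of notch between -0.004 and 0.004 m and angle between pin's own z axis and vertical below 0.2 rad and value of joint tray below 0.03 m), for 0.3 s.
At the end, for the whole second after the job is handed in: Tray within 10 mm of its far stop, both covers shut (below 0.035 rad), every cylinder upright (0.2 rad) on the tray floor, the pin hanging upright in the notch (within 4 mm in height, 6 mm across and 10 to 16 mm along the slot of its place), all at rest (x of cyl0 in the frame of tray_floor between -0.048 and 0.048 m and y of cyl0 in the frame of tray_floor between -0.088 and 0.088 m and z of cyl0 in the frame of tray_floor between -0.004 and 0.006 m and angle between each of cyl0, cyl1, cyl2, cyl3, pin's own z axis and vertical below 0.2 rad and x of cyl1 in the frame of tray_floor between -0.048 and 0.048 m and y of cyl1 in the frame of tray_floor between -0.088 and 0.088 m and z of cyl1 in the frame of tray_floor between -0.004 and 0.006 m and x of cyl2 in the frame of tray_floor between -0.048 and 0.048 m and y of cyl2 in the frame of tray_floor between -0.088 and 0.088 m and z of cyl2 in the frame of tray_floor between -0.004 and 0.006 m and x of cyl3 in the frame of tray_floor between -0.048 and 0.048 m and y of cyl3 in the frame of tray_floor between -0.088 and 0.088 m and z of cyl3 in the frame of tray_floor between -0.004 and 0.006 m and value of joint each of cover_left, cover_right below 0.035 rad and x of pin in the frame of notch between -0.006 and 0.006 m and y of pin in the frame of notch between -0.016 and 0.01 m and z of pin in the frame of notch between -0.004 and 0.004 m and value of joint tray above 0.16 m and velocity of joint tray below 0.01 m/s and linear speed of each of pin, cyl0, cyl1, cyl2, cyl3 below 0.02 m/s); the robot touches nothing.
It fails at once if the silver window key is moved more than 30 mm (distance of window_key from where it was at the start of the episode above 0.03 m).
It fails at once if the black spindle is moved more than 30 mm (distance of spindle from where it was at the start of the episode above 0.03 m).
It fails at once if the white hinge packer is moved more than 30 mm (distance of packer from where it was at the start of the episode above 0.03 m).
It fails at once if the clear bead sample is moved more than 30 mm (distance of bead_sample from where it was at the start of the episode above 0.03 m).
It fails at once if the magnifier is bumped (over 5 N) (contact force between any of the arm, the fingers and magnifier above 5 N).
Of cyl0, cyl1, cyl2, cyl3 only 2 to 4 are there at a start; the rules pass over those that are not, and their reading is None.
At some moment in a run one of cyl0, cyl1, cyl2, cyl3 may be knocked a few centimetres aside while the robot is not near it.
It also fails if it takes over 210 s, if anything falls off the work surface, if the arm or the gripper's body presses on something with over 40 N, if the wrist force passes 120 N, or if a joint passes its speed limit or range.

ROBOT

A 6-joint arm with a two-finger parallel gripper is mounted at the origin on the work surface. World frame = base frame: x ahead of the robot, y to its left, z up, the work surface at z = 0. Lengths are in m, angles in rad, forces in N, time in s.
With the tool pointing down it reaches from about 0.375 to 0.9 m from the base axis. Payload 3.1 kg.
Tool frame: the origin (TCP) lies midway between the tips of the shut fingers; the grasp point (between the pads) lies 19 mm behind it (grip_depth is the distance from the TCP to the grasp point, in m); y points along the fingers, z is the direction in which the jaws open and shut, and the axes are right-handed (so a half turn about y gives the same grasp; the last joint's range is limited). The gripper opens to 85 mm and grips with 20 to 120 N. Pads are 22 mm wide; open, the fingers measure 114 mm over their backs; the gripper's body (76 mm by 85 mm) begins 54 mm behind the grasp point. The pads swing forward as they close: fully open they stand 13 mm farther back than shut.
Start: joints at [-1.48, 0.527, 1.433, -0, 1.181, -0.178], TCP at [0.166, -0.603, 0.231] pointing down, gripper open.
Joint ranges: [-3.08, 3.08], [-0.75, 2.2], [0.22, 2.44], [-1.43, 4.57], [0, 2.65], [-2.85, 2.85]. Speed limits (rad/s): [2.79, 2.79, 3.14, 3.14, 3.14, 3.14].

INTERFACE

Orientations are given as a unit quaternion [x, y, z, w].
In Python, from station import sense, snapshot, camera_model, sign_off, grip_depth gives the robot as it stands.
- The arm moves only by the tool play_rows, never from a script. Its argument "deltas" is a list of rows, each a list of 6 numbers: the shift along the tool's x, y, z in m, then the turn, a rotation vector about the tool's x, y, z in rad. A call has 1 to 12 rows; each row is the pose to reach, as a shift and turn from the pose commanded when the call began, along the tool's axes at that moment; what a row does not reach only later rows make up. A row lasts 1/10 s, in which the tool goes at most 50 mm and 8.59 degrees, less where a joint would pass 70% of its speed; a pose out of reach is approached as far as the arm can. A call with a gripper value outside its range is refused whole. "gripper" is the finger opening in m, from 0 to 0.0854, set as the call begins (left out, the last holds). The fingers move at their own pace and stop on an object; "force" is the grip in N (left out, the last holds). Time passes only in rows, so rows that repeat a pose let the fingers close. It gives the time, the measured TCP pose, the force and the opening at its end, in the units of the state.
- sense(): the state, without advancing time (a new reading comes with each control period).
- snapshot(name): name is "scene" or "top" or "wrist"; returns the picture (384x512x3 uint8, red, green, blue); there is no depth.
- camera_model(name): a dict with "fx", "fy", "cx", "cy" (pixels), "camera_from_world" (4x4, takes a point from world to camera coordinates). Camera axes: x right, y up, looking along -z (the intrinsics and any distortion apply to the point x, -y, -z); pixel columns grow to the right and rows downward; lengths in m; the calibration is good to about 2 mm. A picture is of the moment at which its call begins: read the wrist's pose just before it. camera_model takes no time and is no camera call; for the wrist camera it gives the pose at the moment of the call.
- sign_off(): hands the job in, once; it reports no verdict.
The state is a dict: "t": time; "q": joint angles; "qd": joint speeds; "tau": joint torques, N m; "tcp_pos": TCP position; "tool_rot": TCP orientation; "force": force on the tool from outside, world axes, zero at the start; "ft_torque": the same for the moment, N m; "finger_gap": opening from 0.0 (shut) to 1.0 (fully open).
Only numpy, scipy, OpenCV 4.12 (cv2) and the standard library are available. Lean on these libraries where they do the work, as an engineer would, in place of code of your own. Each camera call takes 0.05 s, during which the arm holds its last target.

## Working session

There is one attempt and no reset: what is moved stays moved. The work goes in short steps, Python scripts to look and compute and a tool call to move; the robot and the scene stay as the last step left them, time stands still between calls to the robot, and variables do not carry over. Pictures are saved under pics/ and viewed, and the job is handed in when it is done.

Besides the shell and the picture viewer there is one more tool, called after "Call:" as name(argument=value, ...) on one line, values as JSON. play_rows: Moves the arm, as the interface text tells. Its arguments: {"type":"object","properties":{"deltas":{"type":"array"},"gripper":{"type":"number"},"force":{"type":"number"}},"required":["deltas"]}

```bash
mkdir -p pics; ls; python3 - <<'E'
from station import *
import cv2,numpy as np
print(sense()); print(grip_depth)
for n in("scene","top","wrist"):
    m=camera_model(n); print(n,m)
    im=snapshot(n); cv2.imwrite(f"pics/{n}0.png",im[:,:,::-1])
E
```

```text
pics
{'t': 0.0, 'q': array([-1.48050554e+00,  5.28463479e-01,  1.43390743e+00, -2.10936713e-05,
        1.18139970e+00, -1.78479649e-01]), 'qd': array([-5.36500164e-05,  4.18910344e-04, -6.81087129e-04, -8.99792702e-04,
        3.16862483e-04,  1.18312449e-03]), 'tau': array([-7.05730326e-04, -4.42352951e+01, -1.78026402e+01, -4.13470389e-04,
        8.44409340e-03, -5.21515886e-06]), 'tcp_pos': array([ 0.16593543, -0.60182326,  0.23033364]), 'tool_rot': array([-0.09471465,  0.70150021, -0.69996105,  0.09476875]), 'force': array([-0.64846932,  0.15936864,  0.96517513]), 'ft_torque': array([-0.00395444,  0.02613981,  0.0036009 ]), 'finger_gap': 1.001718082702586}
0.0187
scene {'fx': 490.3223699599828, 'fy': 490.3223699599828, 'cx': 260.28291297090453, 'cy': 198.93080395704828, 'camera_from_world': array([[-0.55938658,  0.82881798,  0.01214109,  0.32538705],
       [-0.57507337, -0.39859453,  0.71443196,  0.26089353],
       [ 0.59697343,  0.39266163,  0.69959958, -1.65732735],
       [ 0.        ,  0.        ,  0.        ,  1.        ]])}
top {'fx': 450.61713636298, 'fy': 450.61713636298, 'cx': 251.4944554454176, 'cy': 182.74369016944206, 'camera_from_world': array([[ 0.0225826 , -0.99972685,  0.00602109,  0.00331827],
       [ 0.98960772,  0.0232087 ,  0.14190812, -0.55189072],
       [-0.1420091 ,  0.00275386,  0.98986152, -1.28376903],
       [ 0.        ,  0.        ,  0.        ,  1.        ]])}
wrist {'fx': 289.8384639947023, 'fy': 289.8384639947023, 'cx': 256.7962501551615, 'cy': 187.83505194580337, 'camera_from_world': array([[ 0.26601109, -0.96396727, -0.00228083, -0.62351256],
       [ 0.92340193,  0.25549466, -0.28644607,  0.03661456],
       [ 0.27670738,  0.07409171,  0.95809365, -0.37961772],
       [ 0.        ,  0.        ,  0.        ,  1.        ]])}
```

View pics/top0.png

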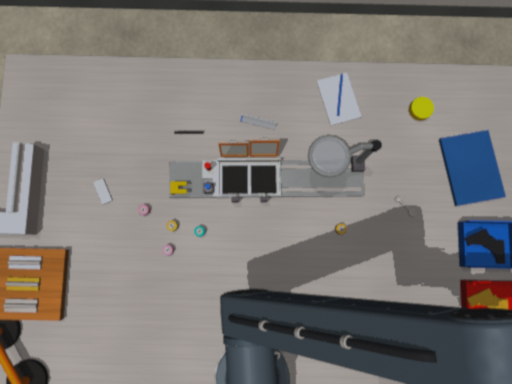

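View pics/scene0.png

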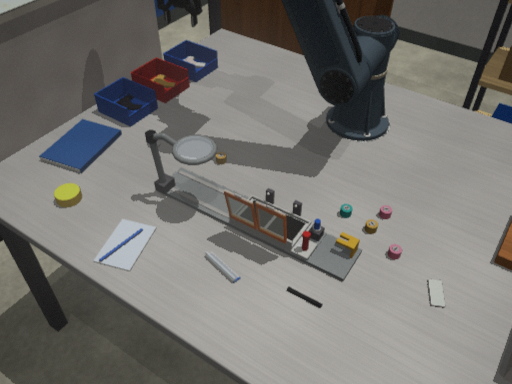

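View pics/wrist0.png

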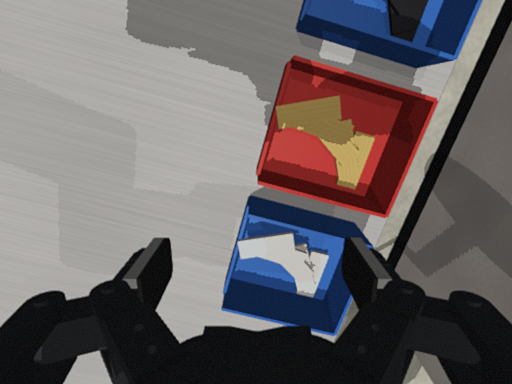

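```bash
cat > h.py <<'E'
from station import *
import cv2,numpy as np
from scipy.spatial.transform import Rotation as R
def p2w(m,u,v,z):
    T=m["camera_from_world"];Rr=T[:3,:3];c=-Rr.T@T[:3,3]
    d=Rr.T@np.array([(u-m["cx"])/m["fx"],-(v-m["cy"])/m["fy"],-1.])
    return c+d*(z-c[2])/d[2]
def w2p(m,p):
    T=m["camera_from_world"];q=T[:3,:3]@np.asarray(p,float)+T[:3,3]
    return np.array([m["cx"]+m["fx"]*q[0]/-q[2],m["cy"]+m["fy"]*q[1]/q[2]])
def save(im,name,box=None,s=1):
    if box: im=im[box[1]:box[3],box[0]:box[2]]
    im=cv2.resize(im,None,fx=s,fy=s,interpolation=cv2.INTER_CUBIC)
    cv2.imwrite(f"pics/{name}.png",im[:,:,::-1])
E
python3 - <<'E'
from h import *
t=cv2.imread("pics/top0.png")[:,:,::-1];s=cv2.imread("pics/scene0.png")[:,:,::-1]
save(t,"topc1",(120,90,376,270),3)
save(s,"scenec1",(140,120,400,310),3)
m=camera_model("top")
for n,(u,v) in dict(br1=(172,226),br2=(341,229),pk1=(144,210),pk2=(169,250),tq=(200,231)).items(): print(n,p2w(m,u,v,.024))
E
```

```text
br1 [0.42053158 0.24572426 0.024     ]
br2 [ 0.42309035 -0.24939619  0.024     ]
pk1 [0.46550181 0.33019293 0.024     ]
pk2 [0.35090743 0.25112231 0.024     ]
tq [0.40784584 0.16327321 0.024     ]
```

View pics/topc1.png

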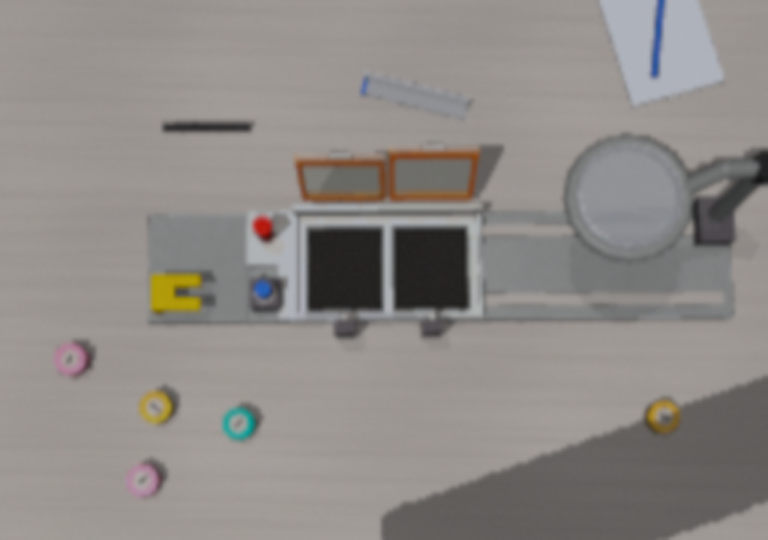

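View pics/scenec1.png

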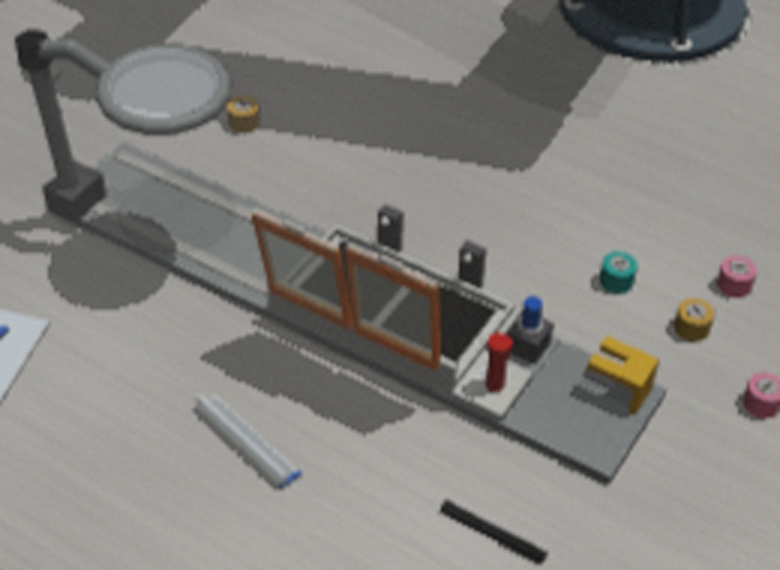

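```bash
python3 - <<'E'
from h import *
from scipy.optimize import least_squares
m=camera_model("top")
f=lambda x,y:(120+(x+.5)/3-.5,90+(y+.5)/3-.5)
obs=[((148,323),(-55,320,12)),((733,319),(-55,-265,12)),((148,214),(55,320,12)),((263,288),(-30,200,70)),((262,224),(30,200,78)),
((347,325),(-66,122.5,62)),((431,325),(-66,37.5,62)),((628,198),(30,-130,194))]
def res(p,full=False):
    x,y,a=p;r=[]
    for (u,v),b in obs:
        c,s=np.cos(a),np.sin(a);b=np.array(b)/1000
        w=np.array([x+c*b[0]-s*b[1],y+s*b[0]+c*b[1],b[2]])
        r.append(w2p(m,w)-f(u,v))
    return np.array(r) if full else np.ravel(r)
s=least_squares(res,[.5,0,0],loss='soft_l1');print(s.x);print(res(s.x,True).round(2))
for o in obs: print(o[1],p2w(m,*f(*o[0]),o[1][2]/1000).round(4))
E
```

```text
[ 0.57167759 -0.05605619  0.03064703]
[[-0.44 -0.34]
 [ 0.46 -0.44]
 [ 0.22 -0.28]
 [-0.22  0.1 ]
 [-0.02  0.3 ]
 [-1.02  0.37]
 [ 0.58  0.15]
 [ 0.2   0.04]]
(-55, 320, 12) [0.5059 0.2608 0.012 ]
(-55, -265, 12) [ 0.5235 -0.3212  0.012 ]
(55, 320, 12) [0.616  0.2661 0.012 ]
(-30, 200, 70) [0.5359 0.1423 0.07  ]
(30, 200, 78) [0.5964 0.1448 0.078 ]
(-66, 122.5, 62) [0.5031 0.0615 0.062 ]
(-66, 37.5, 62) [ 0.505  -0.0189  0.062 ]
(30, -130, 194) [ 0.6057 -0.1845  0.194 ]
```

```bash
cat >> h.py <<'E'
BED=(0.5717,-0.0561,0.0306)
def bed(x,y,z=0):
    c,s=np.cos(BED[2]),np.sin(BED[2]);return np.array([BED[0]+(c*x-s*y)/1000,BED[1]+(s*x+c*y)/1000,z/1000])
def move(target,jaw=None,quiet=False):
    """delta (tool axes) from present pose to target TCP, tool down, jaw axis direction yaw"""
    S=sense();Rc=R.from_quat(S["tool_rot"]);M=Rc.as_matrix()
    d=M.T@(np.array(target)-S["tcp_pos"])
    if jaw is None: rv=np.zeros(3)
    else:
        best=None
        for j in (jaw,jaw+np.pi):
            z=np.array([np.cos(j),np.sin(j),0]);y=np.array([0,0,-1.]);x=np.cross(y,z)
            r=(Rc.inv()*R.from_matrix(np.stack([x,y,z],1))).as_rotvec()
            if best is None or np.linalg.norm(r)<np.linalg.norm(best): best=r
        rv=best
    print("tcp",S["tcp_pos"].round(4),"delta",d.round(4),"rot",rv.round(4)," dist",np.linalg.norm(d).round(3),"deg",np.degrees(np.linalg.norm(rv)).round(1),"t",S["t"])
E
python3 - <<'E'
from h import *
S=sense();print(R.from_quat(S["tool_rot"]).as_matrix().round(4))
yaw=BED[2]+np.pi/2
move([.42,-.25,.2],yaw)
move([.42,-.25,.2],yaw+np.pi)
print(bed(-12,37.5),bed(-12,122.5),bed(-30,200),bed(-30,282))
E
```

```text
[[-9.641e-01 -2.000e-04  2.656e-01]
 [-2.656e-01  1.700e-03 -9.641e-01]
 [-3.000e-04 -1.000e+00 -1.600e-03]]
tcp [ 0.166  -0.602   0.2306] delta [-0.3384  0.0311 -0.2718] rot [ 1.700e-03  2.382e-01 -1.000e-04]  dist 0.435 deg 13.6 t 0.15
tcp [ 0.166  -0.602   0.2306] delta [-0.3384  0.0311 -0.2718] rot [ 1.700e-03  2.382e-01 -1.000e-04]  dist 0.435 deg 13.6 t 0.15
[ 0.5585583 -0.0189847  0.       ] [0.5559577  0.06597551 0.        ] [0.535595   0.14288851 0.        ] [0.53308619 0.22485013 0.        ]
```

Call:
play_rows(deltas=[[-0.04,0.005,-0.03,0,0.03,0],[-0.08,0.01,-0.06,0,0.06,0],[-0.12,0.015,-0.09,0,0.09,0],[-0.155,0.02,-0.125,0,0.12,0],[-0.19,0.025,-0.155,0,0.15,0],[-0.225,0.03,-0.185,0,0.18,0],[-0.26,0.03,-0.21,0,0.21,0],[-0.3,0.03,-0.24,0,0.238,0],[-0.325,0.03,-0.26,0,0.238,0],[-0.338,0.03,-0.272,0,0.238,0],[-0.338,0.03,-0.272,0,0.238,0]], gripper=0.07)

```text
t: 1.25
tcp_pos: [0.4203, -0.2482, 0.2011]
tool_rot: [-0.012, 0.707, -0.707, 0.012]
force: [0.1, -0.7, -0.4]
finger_gap: 0.822
```

```bash
python3 - <<'E'
from h import *
for n in("scene","top","wrist"):
    save(snapshot(n),n+"1")
S=sense();print(S["tcp_pos"],R.from_quat(S["tool_rot"]).as_matrix().round(4))
E
```

```text
[ 0.41945534 -0.25107226  0.20127862] [[-9.995e-01 -1.000e-04  3.080e-02]
 [-3.080e-02 -4.000e-04 -9.995e-01]
 [ 2.000e-04 -1.000e+00  4.000e-04]]
```

View pics/wrist1.png

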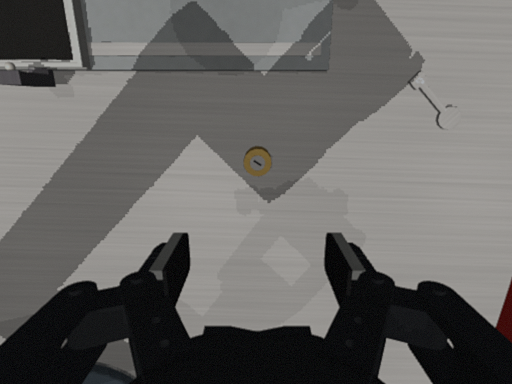

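View pics/scene1.png

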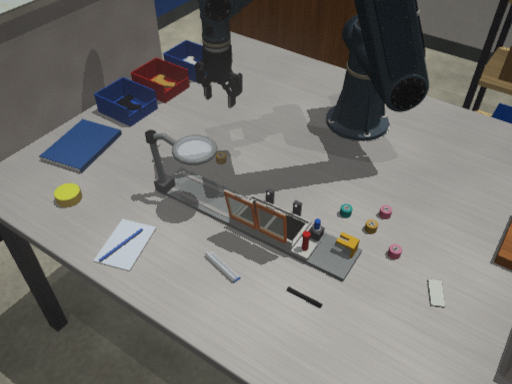

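View pics/top1.png

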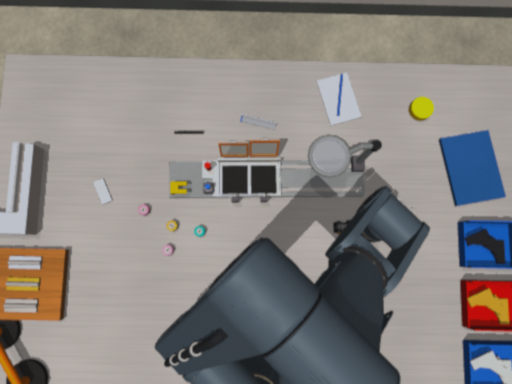

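```bash
python3 - <<'E'
from h import *
m=camera_model("wrist")
im=cv2.imread("pics/wrist1.png")[:,:,::-1]
save(im,"wc1",(218,121,298,201),5)
hsv=cv2.cvtColor(im.copy(),cv2.COLOR_RGB2HSV)
mk=cv2.inRange(hsv,(12,120,80),(30,255,255));n,l,st,c=cv2.connectedComponentsWithStats(mk)
for i in range(1,n):
    if st[i][4]>60: print(st[i],c[i],p2w(m,*c[i],.024))
p=p2w(m,257,160.5,.024);print(p)
for q in(.41,.43): print(w2p(m,[q,-.25,.024]))
E
```

```text
[244 149  27  27 367] [257.02997275 161.21798365] [ 0.42859128 -0.25054048  0.024     ]
[ 0.42940639 -0.25048125  0.024     ]
[256.04179402 177.26694674]
[256.5867452  159.96440052]
```

View pics/wc1.png

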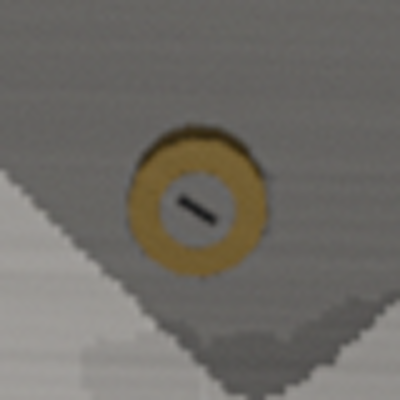

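```bash
python3 - <<'E'
from h import *
move([.426,-.2505,.006])
E
```

```text
tcp [ 0.4195 -0.2511  0.2013] delta [-0.0066  0.1953 -0.0005] rot [0. 0. 0.]  dist 0.195 deg 0.0 t 1.4
```

Call:
play_rows(deltas=[[-0.003,0.04,0,0,0,0],[-0.006,0.08,0,0,0,0],[-0.006,0.12,0,0,0,0],[-0.006,0.15,0,0,0,0],[-0.006,0.175,0,0,0,0],[-0.006,0.19,0,0,0,0],[-0.006,0.195,0,0,0,0],[-0.006,0.195,0,0,0,0]])

```text
t: 2.2
tcp_pos: [0.4251, -0.2511, 0.0057]
tool_rot: [-0.011, 0.707, -0.707, 0.01]
force: [-0.5, -0.2, -0.7]
finger_gap: 0.817
```

```bash
python3 - <<'E'
from h import *
print(sense()); save(snapshot("wrist"),"wrist2")
E
```

```text
{'t': 2.2, 'q': array([-7.60384528e-01,  7.54224291e-01,  1.90959841e+00, -1.56570854e-04,
        4.78842986e-01,  7.81392065e-01]), 'qd': array([ 0.00953621, -0.03456454, -0.00317654,  0.00230034,  0.01010041,
        0.00024101]), 'tau': array([-7.06454390e-02, -3.94089961e+01, -4.32849750e+00, -1.36964347e-03,
       -3.65205109e-02, -1.36228562e-03]), 'tcp_pos': array([ 0.42506263, -0.25114807,  0.00573469]), 'tool_rot': array([-0.01059769,  0.70727875, -0.70678431,  0.01001991]), 'force': array([-0.45943519, -0.23957869, -0.67565027]), 'ft_torque': array([-0.02870732, -0.06157496, -0.01211533]), 'finger_gap': 0.8173806448427866}
```

View pics/wrist2.png

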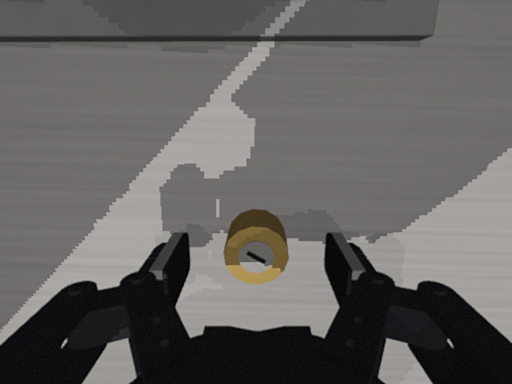

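```bash
python3 - <<'E'
from h import *
m=camera_model("wrist")
print(p2w(m,256,254,.024),w2p(m,sense()["tcp_pos"]+[0,0,.0187]))
E
```

```text
[ 0.42855473 -0.25031457  0.024     ] [257.76529044 260.90907622]
```

Call:
play_rows(deltas=[[0,0,0,0,0,0],[0,0,0,0,0,0],[0,0,0,0,0,0],[0,0,0,0,0,0],[0,0,0,0,0,0],[0,0,0,0,0,0]], gripper=0.025, force=40)

```text
t: 2.85
tcp_pos: [0.4261, -0.2507, 0.0074]
tool_rot: [0.011, -0.707, 0.708, -0.011]
force: [-1.0, -0.1, 5.5]
finger_gap: 0.357
```

Call:
play_rows(deltas=[[0,-0.03,0,0,0,0],[0,-0.07,0,0,0,0],[0,-0.11,-0.01,0,0,0],[0,-0.125,-0.05,0,0,0],[0,-0.125,-0.09,0,0,0],[0,-0.125,-0.13,0,0,0],[-0.01,-0.125,-0.17,0,0,0],[-0.03,-0.125,-0.2,0,0,0],[-0.06,-0.125,-0.22,0,0,0],[-0.09,-0.125,-0.225,0,0,0],[-0.11,-0.125,-0.225,0,0,0],[-0.12,-0.125,-0.225,0,0,0]])

```text
t: 4.05
tcp_pos: [0.5406, -0.0212, 0.1316]
tool_rot: [0.011, -0.707, 0.707, -0.012]
force: [-0.0, 0.5, -0.9]
finger_gap: 0.358
```

```bash
python3 - <<'E'
from h import *
for n in("scene","top","wrist"): save(snapshot(n),n+"3")
move(np.r_[bed(-12,37.5)[:2],.030],BED[2]+np.pi/2)
print(sense()["finger_gap"])
E
```

```text
tcp [ 0.5379 -0.0217  0.1311] delta [-0.0209  0.1011 -0.0021] rot [0.0003 0.0003 0.0014]  dist 0.103 deg 0.1 t 4.2
0.35674001896678953
```

View pics/wrist3.png

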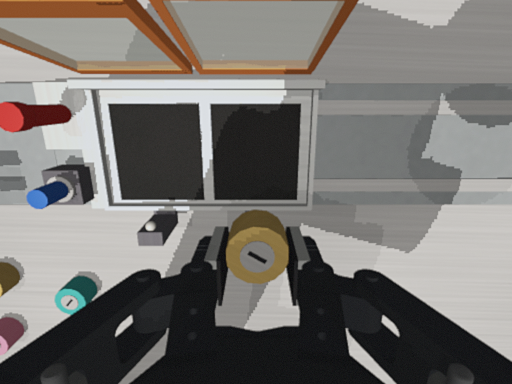

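View pics/scene3.png

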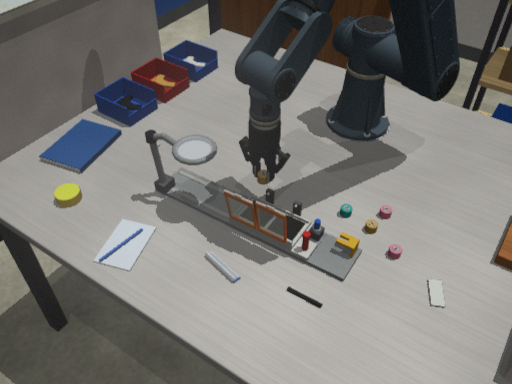

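```bash
python3 - <<'E'
from h import *
m=camera_model("wrist")
im=cv2.imread("pics/wrist3.png")
for b in [(-50,-9,22),(49,-9,22),(49,169,22),(-50,169,22),(-30,200,70),(30,200,78),(-66,122.5,62),(-55,-265,12)]:
    u=w2p(m,bed(*b));print(b,u.round(1));cv2.circle(im,tuple(int(round(x)) for x in u),3,(0,255,0),1)
cv2.imwrite("pics/w3o.png",im)
for q in[(211,105),(299,104),(302,199),(214,201),(109,104),(119,201)]: 
    w=p2w(m,*q,.022)-bed(0,80,22);a=BED[2];print(q,(1000*np.array([np.cos(a)*w[0]+np.sin(a)*w[1],-np.sin(a)*w[0]+np.cos(a)*w[1]])).round(1))
E
```

```text
(-50, -9, 22) [305.6 204. ]
(49, -9, 22) [311.6  90.7]
(49, 169, 22) [95.2 90.6]
(-50, 169, 22) [112.4 203.8]
(-30, 200, 70) [ 36.  200.5]
(30, 200, 78) [  7.1 118.2]
(-66, 122.5, 62) [149.2 239.6]
(-55, -265, 12) [570.8 205.7]
(211, 105) [37.6 -5.8]
(299, 104) [ 38.5 -79.1]
(302, 199) [-45.1 -85.4]
(214, 201) [-47.1  -4.7]
(109, 104) [38.4 79.2]
(119, 201) [-47.2  82.5]
```

View pics/w3o.png

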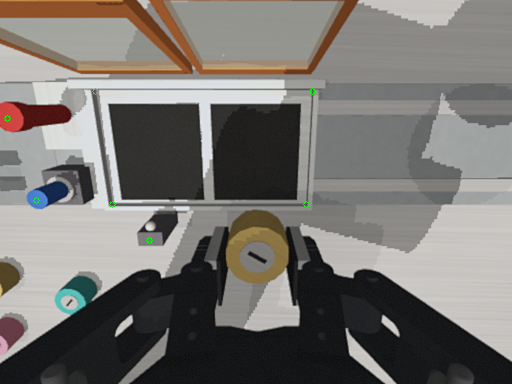

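Call:
play_rows(deltas=[[-0.01,0.0,-0.002,0,0,0],[-0.021,0.02,-0.002,0,0,0],[-0.021,0.045,-0.002,0,0,0],[-0.021,0.07,-0.002,0,0,0],[-0.021,0.088,-0.002,0,0,0],[-0.021,0.096,-0.002,0,0,0],[-0.021,0.1,-0.002,0,0,0],[-0.021,0.101,-0.002,0,0,0],[-0.021,0.101,-0.002,0,0,0]])

```text
t: 5.1
tcp_pos: [0.5601, -0.0193, 0.031]
tool_rot: [0.01, -0.707, 0.707, -0.011]
force: [0.2, -0.4, -1.1]
finger_gap: 0.355
```

```bash
python3 - <<'E'
from h import *
save(snapshot("wrist"),"wrist4")
move(np.r_[bed(-12,37.5)[:2],.030],BED[2]+np.pi/2)
print(sense()["finger_gap"],sense()["force"])
E
```

```text
tcp [ 0.5602 -0.0193  0.0312] delta [ 0.0016  0.0011 -0.0003] rot [-0.0004  0.0001 -0.0016]  dist 0.002 deg 0.1 t 5.15
0.3534526384379261 [-0.77900351  0.95327286 -1.23706638]
```

View pics/wrist4.png

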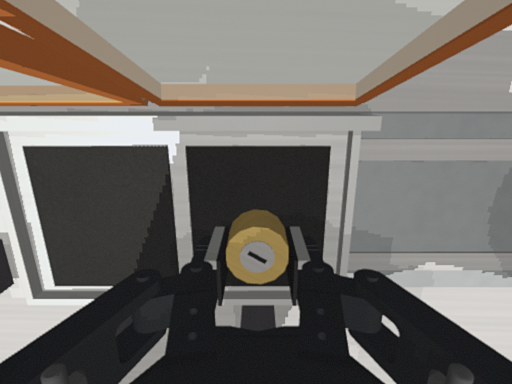

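Call:
play_rows(deltas=[[0,0.001,0,0,0,0],[0,0.0015,0,0,0,0],[0,0.002,0,0,0,0],[0,0.002,0,0,0,0]])

```text
t: 5.55
tcp_pos: [0.56, -0.0192, 0.0294]
tool_rot: [0.011, -0.707, 0.707, -0.011]
force: [-0.9, 0.1, 5.5]
finger_gap: 0.353
```

Contact (5.5 N up). Release to 48 mm and rise.

Call:
play_rows(deltas=[[0,0,0,0,0,0],[0,0,0,0,0,0],[0,0,0,0,0,0],[0,-0.01,0,0,0,0],[0,-0.03,0,0,0,0],[0,-0.06,0,0,0,0],[0,-0.09,0,0,0,0],[0.02,-0.1,0,0,0,0],[0.04,-0.1,0,0,0,0],[0.04,-0.1,0,0,0,0]], gripper=0.048)

```text
t: 6.55
tcp_pos: [0.5167, -0.0197, 0.1291]
tool_rot: [-0.012, 0.707, -0.707, 0.01]
force: [0.5, -0.3, -0.3]
finger_gap: 0.567
```

```bash
python3 - <<'E'
from h import *
m=camera_model("wrist");im=snapshot("wrist");save(im,"wrist5");save(snapshot("top"),"top5",(120,90,376,270),3)
hsv=cv2.cvtColor(im.copy(),cv2.COLOR_RGB2HSV)
mk=cv2.inRange(hsv,(18,100,60),(30,255,255));n,l,st,c=cv2.connectedComponentsWithStats(mk)
for i in range(1,n):
    if st[i][4]>60: print(st[i],c[i],p2w(m,*c[i],.046))
t=sense();print(t["tcp_pos"],t["t"])
E
```

```text
[214  29  70   1  70] [248.5  29. ] [ 0.63801886 -0.00963015  0.046     ]
[237 118  42  43 984] [257.75304878 138.86788618] [ 0.56220388 -0.01850346  0.046     ]
[  0 244  16  31 340] [  5.98529412 258.20882353] [0.45129468 0.19895239 0.046     ]
[ 0.52011545 -0.02044106  0.12884338] 6.65
```

View pics/wrist5.png

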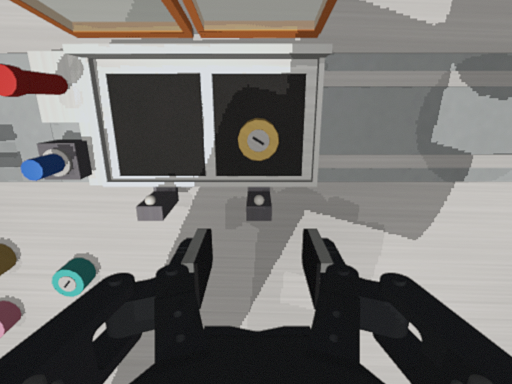

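View pics/top5.png

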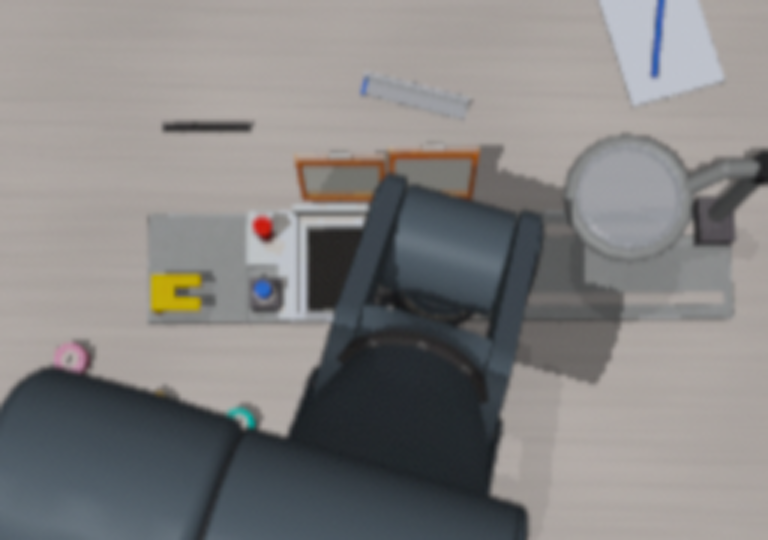

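```bash
python3 - <<'E'
from h import *
move([.415,.245,.15],2.2)
E
```

```text
tcp [ 0.5201 -0.0204  0.1288] delta [ 0.0969 -0.0214 -0.2685] rot [-0.0007 -0.5987 -0.0013]  dist 0.286 deg 34.3 t 6.65
```

Call:
play_rows(deltas=[[0.02,-0.01,-0.03,0,-0.08,0],[0.035,-0.02,-0.065,0,-0.16,0],[0.05,-0.02,-0.1,0,-0.24,0],[0.06,-0.02,-0.14,0,-0.32,0],[0.07,-0.02,-0.18,0,-0.4,0],[0.08,-0.02,-0.22,0,-0.48,0],[0.09,-0.02,-0.25,0,-0.56,0],[0.097,-0.021,-0.268,0,-0.6,0],[0.097,-0.021,-0.268,0,-0.6,0],[0.097,-0.021,-0.268,0,-0.6,0]], gripper=0.062)

```text
t: 7.65
tcp_pos: [0.4153, 0.245, 0.1492]
tool_rot: [0.219, -0.672, 0.672, -0.22]
force: [0.5, -0.3, -0.3]
finger_gap: 0.726
```

```bash
python3 - <<'E'
from h import *
m=camera_model("wrist");im=snapshot("wrist");save(im,"wrist6")
hsv=cv2.cvtColor(im.copy(),cv2.COLOR_RGB2HSV)
mk=cv2.inRange(hsv,(18,100,60),(30,255,255));n,l,st,c=cv2.connectedComponentsWithStats(mk)
for i in range(1,n):
    if st[i][4]>60: print(st[i],c[i],p2w(m,*c[i],.024))
t=sense();print(t["tcp_pos"],t["t"]); move([.4205,.2457,.007],2.2)
E
```

```text
[ 318   45   84   75 2845] [358.456942    80.21265378] [0.54117371 0.22781416 0.024     ]
[245 154  33  33 565] [260.7380531  169.79469027] [0.42704038 0.24892832 0.024     ]
[0.41537958 0.24444492 0.14918782] 7.7
tcp [0.4154 0.2444 0.1492] delta [-0.0048  0.1422  0.0019] rot [-0.0005  0.0012 -0.0005]  dist 0.142 deg 0.1 t 7.7
```

View pics/wrist6.png

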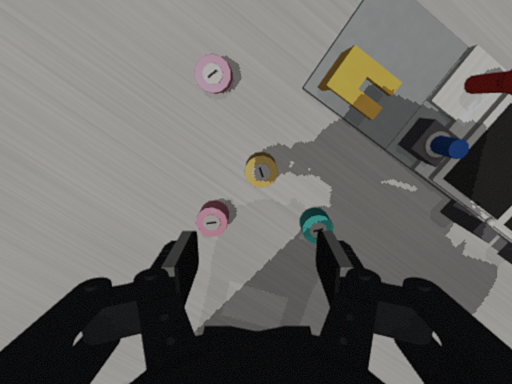

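```bash
python3 - <<'E'
from h import *
move([.425,.2478,.007],2.2)
E
```

```text
tcp [0.4154 0.2444 0.1492] delta [-0.0097  0.1422  0.0029] rot [-0.0005  0.0012 -0.0005]  dist 0.143 deg 0.1 t 7.7
```

Call:
play_rows(deltas=[[-0.005,0.03,0.002,0,0,0],[-0.01,0.06,0.003,0,0,0],[-0.01,0.09,0.003,0,0,0],[-0.01,0.1,0.003,0,0,0],[-0.01,0.1,0.003,0,0,0]])

```text
t: 8.2
tcp_pos: [0.424, 0.2469, 0.0481]
tool_rot: [0.22, -0.672, 0.672, -0.218]
force: [0.5, 0.1, -0.3]
finger_gap: 0.727
```

```bash
python3 - <<'E'
from h import *
m=camera_model("wrist");im=snapshot("wrist");save(im,"wrist7")
move([.425,.2478,.007],2.2)
print(w2p(m,[.425,.2478,.024]))
E
```

```text
tcp [0.4245 0.2473 0.0491] delta [-0.0007  0.0421 -0.0001] rot [0.0003 0.0001 0.001 ]  dist 0.042 deg 0.1 t 8.25
[256.69801089 222.7155289 ]
```

View pics/wrist7.png

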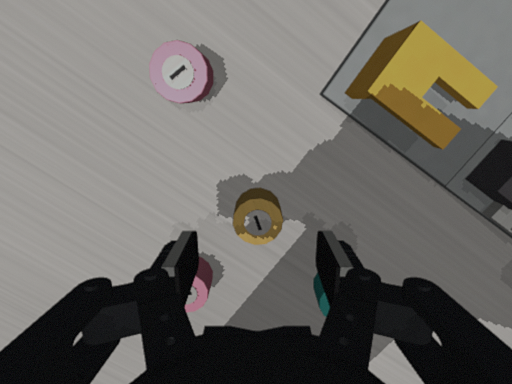

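Call:
play_rows(deltas=[[-0.001,0.02,0,0,0,0],[-0.001,0.034,0,0,0,0],[-0.001,0.04,0,0,0,0],[-0.001,0.041,0,0,0,0],[-0.001,0.041,0,0,0,0]])

```text
t: 8.75
tcp_pos: [0.4257, 0.2487, 0.0092]
tool_rot: [0.219, -0.672, 0.672, -0.22]
force: [-0.8, -0.3, 0.4]
finger_gap: 0.725
```

Call:
play_rows(deltas=[[0,0,0,0,0,0],[0,0,0,0,0,0],[0,0,0,0,0,0],[0,0,0,0,0,0],[0,0,0,0,0,0],[0,-0.02,0,0,0,0],[0,-0.06,0,0,0,0],[0,-0.1,0,0,0,0],[0,-0.12,0,0,0,0],[0,-0.125,0,0,0,0]], gripper=0.025, force=40)

```text
t: 9.75
tcp_pos: [0.4264, 0.2491, 0.1359]
tool_rot: [0.217, -0.672, 0.672, -0.221]
force: [-0.3, -0.2, -1.3]
finger_gap: 0.357
```

```bash
python3 - <<'E'
from h import *
m=camera_model("wrist");im=snapshot("wrist");save(im,"wrist8")
move(np.r_[bed(-12,122.5)[:2],.13],BED[2]+np.pi/2)
E
```

```text
tcp [0.4259 0.249  0.1352] delta [0.0029 0.0055 0.2245] rot [-1.000e-04  6.004e-01 -4.100e-03]  dist 0.225 deg 34.4 t 9.8
```

View pics/wrist8.png

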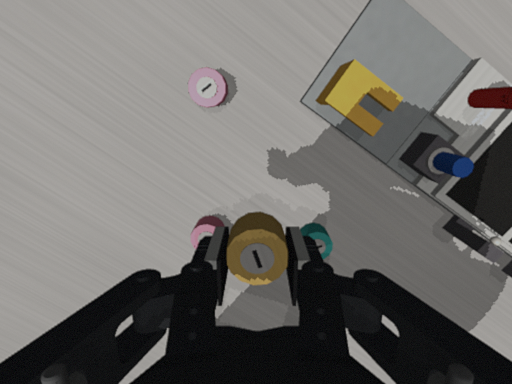

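Call:
play_rows(deltas=[[0,0,0.03,0,0.08,0],[0,0,0.06,0,0.16,0],[0,0,0.1,0,0.24,0],[0,0,0.14,0,0.32,0],[0.002,0.003,0.17,0,0.4,0],[0.003,0.005,0.2,0,0.48,0],[0.003,0.005,0.22,0,0.56,0],[0.003,0.005,0.2245,0,0.6,0],[0.003,0.005,0.2245,0,0.6,0],[0.003,0.005,0.2245,0,0.6,0]])

```text
t: 10.8
tcp_pos: [0.5537, 0.0657, 0.1268]
tool_rot: [-0.012, 0.707, -0.707, 0.01]
force: [1.2, 0.3, -0.7]
finger_gap: 0.354
```

```bash
python3 - <<'E'
from h import *
m=camera_model("wrist");im=snapshot("wrist");save(im,"wrist9")
move(np.r_[bed(-12,122.5)[:2],.031],BED[2]+np.pi/2)
E
```

```text
tcp [0.5537 0.066  0.1271] delta [-0.0025  0.0961  0.0001] rot [0.0005 0.0012 0.003 ]  dist 0.096 deg 0.2 t 10.85
```

View pics/wrist9.png

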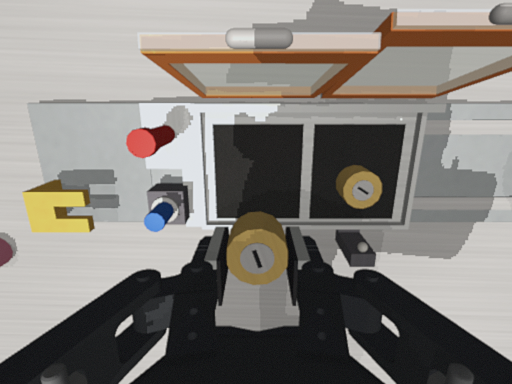

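Call:
play_rows(deltas=[[-0.002,0.03,0,0,0,0],[-0.0025,0.06,0,0,0,0],[-0.0025,0.08,0,0,0,0],[-0.0025,0.09,0,0,0,0],[-0.0025,0.094,0,0,0,0],[-0.0025,0.096,0,0,0,0],[-0.0025,0.097,0,0,0,0],[-0.0025,0.0975,0,0,0,0]])

```text
t: 11.65
tcp_pos: [0.5582, 0.0656, 0.0317]
tool_rot: [0.01, -0.707, 0.707, -0.012]
force: [0.7, 0.4, -1.2]
finger_gap: 0.356
```

Call:
play_rows(deltas=[[0,0.001,0,0,0,0],[0,0.0015,0,0,0,0],[0,0.002,0,0,0,0],[0,0.002,0,0,0,0]])

```text
t: 12.05
tcp_pos: [0.5583, 0.0656, 0.0312]
tool_rot: [0.01, -0.707, 0.707, -0.012]
force: [-3.1, 1.0, 10.5]
finger_gap: 0.355
```

Contact, release.

Call:
play_rows(deltas=[[0,0,0,0,0,0],[0,0,0,0,0,0],[0,0,0,0,0,0],[0,-0.01,0,0,0,0],[0,-0.03,0,0,0,0],[0,-0.06,0,0,0,0],[0,-0.09,0,0,0,0],[0.02,-0.12,0,0,0,0],[0.05,-0.15,0,0,0,0],[0.05,-0.15,0,0,0,0]], gripper=0.048)

```text
t: 13.05
tcp_pos: [0.5055, 0.0644, 0.1823]
tool_rot: [0.01, -0.707, 0.707, -0.012]
force: [0.6, 0.8, -0.7]
finger_gap: 0.564
```

```bash
python3 - <<'E'
from h import *
m=camera_model("wrist");im=snapshot("wrist");save(im,"wrist10");save(snapshot("top"),"top10");save(snapshot("scene"),"scene10")
hsv=cv2.cvtColor(im.copy(),cv2.COLOR_RGB2HSV)
mk=cv2.inRange(hsv,(18,100,60),(30,255,255));n,l,st,c=cv2.connectedComponentsWithStats(mk)
for i in range(1,n):
    if st[i][4]>60: print(st[i],c[i],p2w(m,*c[i],.046))
t=sense();print(t["tcp_pos"],t["t"],t["q"])
E
```

```text
[326 107  39  35 801] [344.00249688 123.12359551] [ 0.56220405 -0.01538249  0.046     ]
[240 108  35  35 661] [257.19818457 124.84871407] [0.55802783 0.06621558 0.046     ]
[  57  123   60   39 1744] [ 84.63417431 142.64506881] [0.53606773 0.23112801 0.046     ]
[0.50818864 0.06400732 0.17909142] 13.2 [-9.31674337e-02  4.51146322e-01  1.76838919e+00  3.34007508e-05
  9.20453115e-01  1.44695602e+00]
```

View pics/wrist10.png

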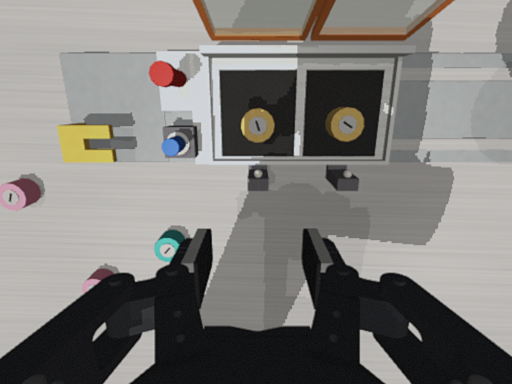

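View pics/scene10.png

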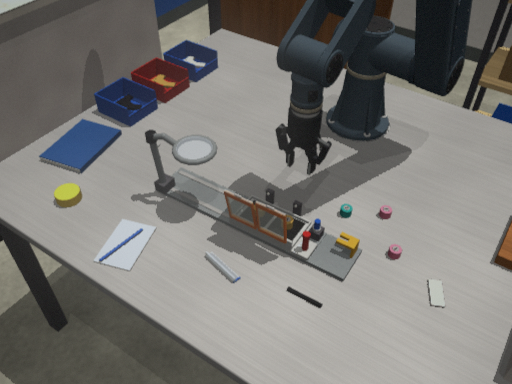

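View pics/top10.png

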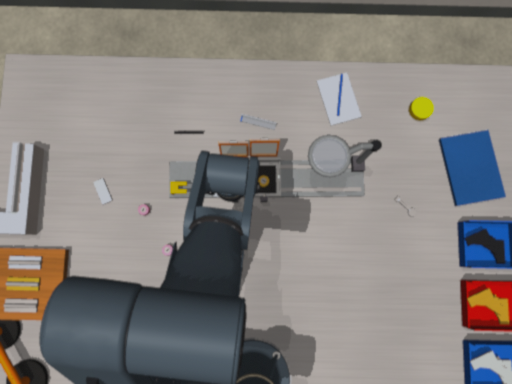

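```bash
python3 - <<'E'
from h import *
a=cv2.imread("pics/scene10.png")[:,:,::-1];save(a,"sc10c",(215,170,345,270),6)
m=camera_model("scene")
for y in(122.5,37.5): print(w2p(m,bed(76.7,y,165.5)),w2p(m,bed(62,y,52.5)))
E
```

```text
[270.58527288 207.15472602] [272.44765026 235.59183331]
[239.96459376 193.26574683] [243.93607885 221.95713259]
```

View pics/sc10c.png

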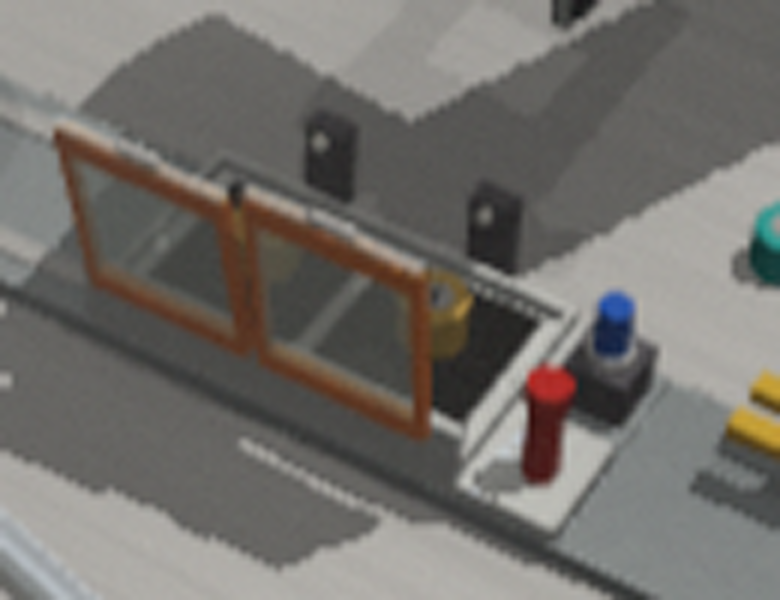

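```bash
python3 - <<'E'
from h import *
a=cv2.imread("pics/wrist4.png")[:,:,::-1];b=cv2.imread("pics/wrist9.png")[:,:,::-1]
x=cv2.resize(a[60:140,100:220],None,fx=6,fy=6);y=cv2.resize(b[0:110,330:450],None,fx=6,fy=6)
save(x,"w4c");save(y,"w9c",None,.85)
E
```

```text
(no output)
```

View pics/w4c.png

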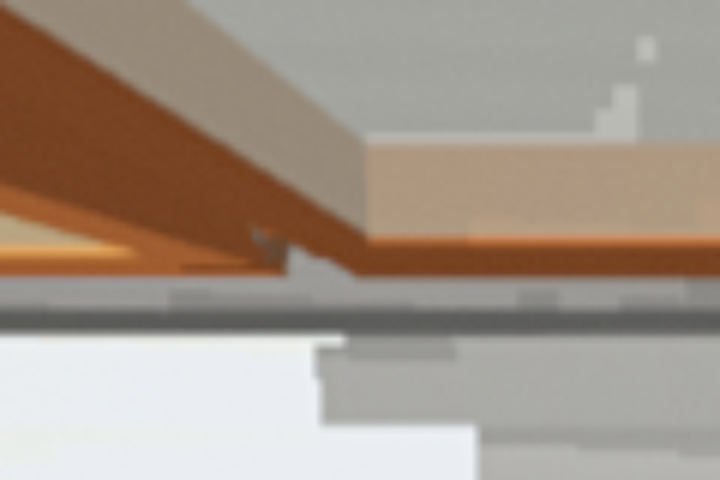

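View pics/w9c.png

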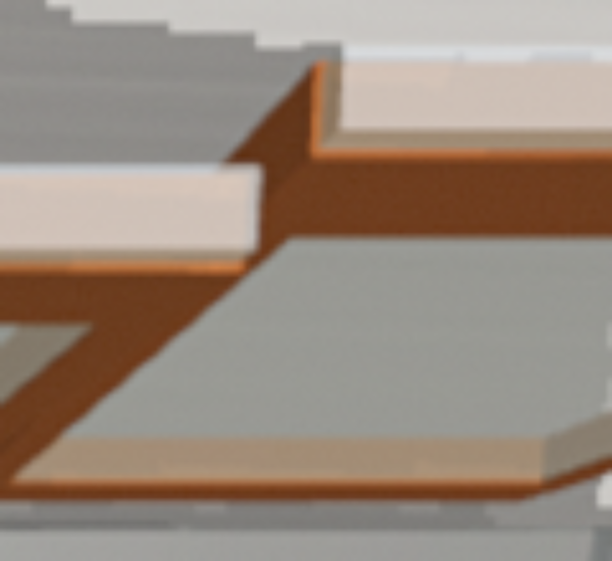

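```bash
python3 - <<'E'
from h import *
move(np.r_[bed(0,80)[:2],.215],BED[2]+np.pi/2)
move(np.r_[bed(115,80)[:2],.215],BED[2]+np.pi/2)
E
```

```text
tcp [0.5082 0.064  0.1791] delta [-0.0599 -0.0358  0.042 ] rot [-0.0002  0.0001 -0.0016]  dist 0.081 deg 0.1 t 13.2
tcp [0.5082 0.064  0.1791] delta [-0.1749 -0.0356  0.042 ] rot [-0.0002  0.0001 -0.0016]  dist 0.183 deg 0.1 t 13.2
```

Call:
play_rows(deltas=[[0,-0.02,0.02,0,0,0],[-0.01,-0.036,0.042,0,0,0],[-0.04,-0.036,0.042,0,0,0],[-0.08,-0.036,0.042,0,0,0],[-0.12,-0.036,0.042,0,0,0],[-0.155,-0.036,0.042,0,0,0],[-0.175,-0.036,0.042,0,0,0],[-0.175,-0.036,0.042,0,0,0],[-0.175,-0.036,0.042,0,0,0]], gripper=0.02)

```text
t: 14.1
tcp_pos: [0.6832, 0.0275, 0.2126]
tool_rot: [-0.012, 0.707, -0.707, 0.01]
force: [-0.2, 0.3, -0.3]
finger_gap: 0.237
```

```bash
python3 - <<'E'
from h import *
m=camera_model("wrist");im=snapshot("wrist");save(im,"wrist11");save(snapshot("scene"),"scene11",(180,20,360,280),2.3)
print(sense()["force"],sense()["q"])
move(np.r_[bed(115,80)[:2],.14],BED[2]+np.pi/2)
E
```

```text
[ 0.2420456  -0.10125041  0.34475989] [-1.22827629e-01  6.26974141e-01  1.28951924e+00 -4.84541399e-05
  1.22818956e+00  1.41725182e+00]
tcp [0.6824 0.0276 0.2136] delta [-0.002   0.0736  0.0003] rot [0.0004 0.0001 0.0031]  dist 0.074 deg 0.2 t 14.2
```

View pics/wrist11.png

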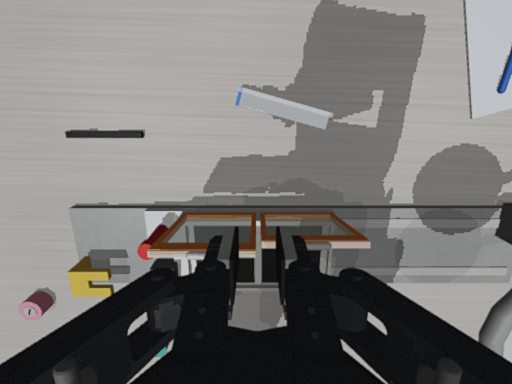

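View pics/scene11.png

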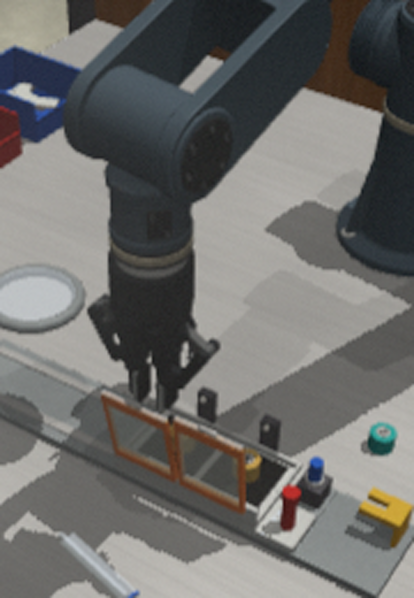

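```bash
python3 - <<'E'
from h import *
m=camera_model("scene");p=w2p(m,sense()["tcp_pos"]);print(p,(p-[180,20])*2.3)
m=camera_model("wrist")
for th in(1.6,1.7,1.8):
  for y in(162.5,82.5,77.5,-2.5): print(th,y,w2p(m,bed(62-114*np.cos(th),y,52.5+114*np.sin(th))))
E
```

```text
[246.37405645 194.41378076] [152.66032983 401.15169575]
1.6 162.5 [147.38603948 270.74599675]
1.6 82.5 [254.4569896  270.86275914]
1.6 77.5 [261.15081659 270.87005885]
1.6 -2.5 [368.28234677 270.9868873 ]
1.7 162.5 [146.15556747 256.61701872]
1.7 82.5 [254.44139794 256.7313028 ]
1.7 77.5 [261.21119815 256.7384476 ]
1.7 -2.5 [369.55899162 256.85279707]
1.8 162.5 [145.488961   241.62231401]
1.8 82.5 [254.43929627 241.73323825]
1.8 77.5 [261.25065186 241.74017301]
1.8 -2.5 [370.26371316 241.85116111]
```

Call:
play_rows(deltas=[[0,0.03,0,0,0,0],[0,0.06,0,0,0,0],[0,0.074,0,0,0,0],[0,0.074,0,0,0,0],[0.01,0.074,0,0,0,0],[0.02,0.074,0,0,0,0],[0.03,0.074,0,0,0,0],[0.038,0.074,0,0,0,0],[0.038,0.074,0,0,0,0]])

```text
t: 15.1
tcp_pos: [0.6443, 0.0264, 0.1416]
tool_rot: [-0.011, 0.707, -0.707, 0.011]
force: [0.1, 0.4, -0.2]
finger_gap: 0.232
```

```bash
python3 - <<'E'
from h import *
m=camera_model("wrist");im=snapshot("wrist");save(im,"wrist12")
print(sense()["force"])
move(np.r_[bed(75,80)[:2],.14],BED[2]+np.pi/2)
E
```

```text
[ 0.28817576  0.28299413 -0.40929828]
tcp [0.6452 0.0264 0.1415] delta [0.001  0.0015 0.0002] rot [ 0.      0.0001 -0.0003]  dist 0.002 deg 0.0 t 15.15
```

View pics/wrist12.png

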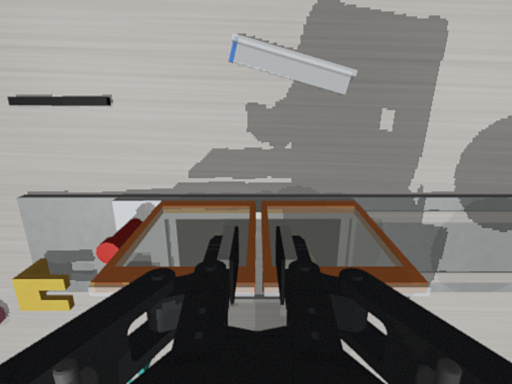

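Call:
play_rows(deltas=[[0.012,0.0,0,0,0,0],[0.024,0.0015,0,0,0,0],[0.035,0.005,0,0,0,0],[0.046,0.01,0,0,0,0],[0.056,0.016,0,0,0,0],[0.065,0.0235,0,0,0,0],[0.073,0.032,0,0,0,0],[0.08,0.042,0,0,0,0],[0.085,0.052,0,0,0,0],[0.089,0.06,0,0,0,0],[0.091,0.068,0,0,0,0],[0.091,0.068,0,0,0,0]])

```text
t: 16.35
tcp_pos: [0.5539, 0.0236, 0.0716]
tool_rot: [-0.012, 0.707, -0.707, 0.01]
force: [0.0, -1.3, 0.4]
finger_gap: 0.235
```

```bash
python3 - <<'E'
from h import *
m=camera_model("wrist");im=snapshot("wrist");save(im,"wrist13");save(snapshot("scene"),"scene13",(180,100,360,280),4)
print(sense()["force"])
move(np.r_[bed(-38,80)[:2],.075],BED[2]+np.pi/2)
E
```

```text
[-0.15686672 -0.55873796  0.4246944 ]
tcp [0.5552 0.0235 0.0727] delta [ 0.0239 -0.0024  0.    ] rot [-0.      0.0002 -0.0003]  dist 0.024 deg 0.0 t 16.45
```

View pics/wrist13.png

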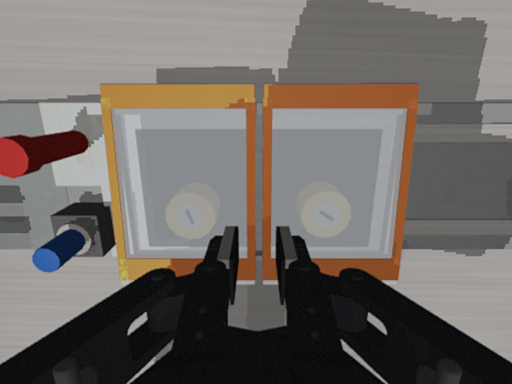

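View pics/scene13.png

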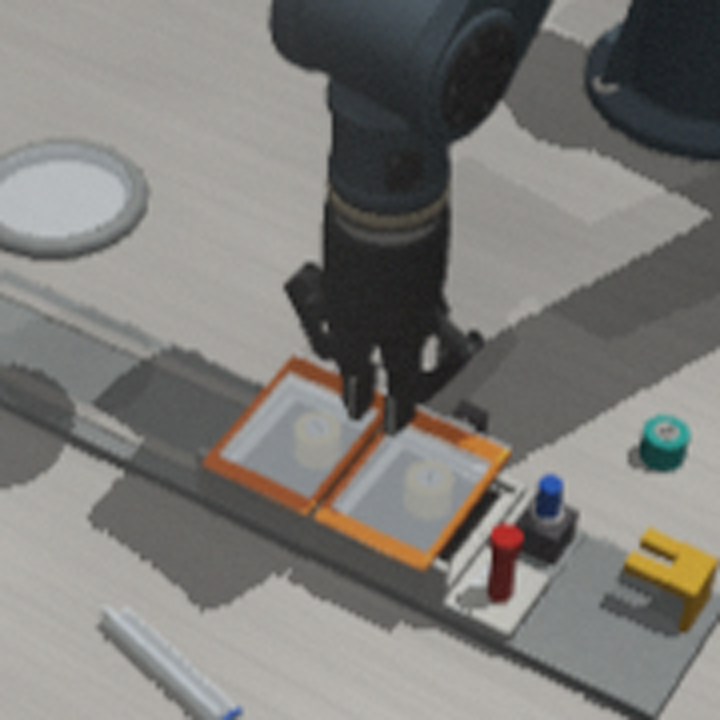

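Call:
play_rows(deltas=[[0.008,-0.003,0,0,0,0],[0.017,-0.003,0,0,0,0],[0.024,-0.003,0,0,0,0],[0.024,0.001,0,0,0,0],[0.024,0.005,0,0,0,0],[0.024,0.009,0,0,0,0],[0.024,0.011,0,0,0,0],[0.024,0.013,0,0,0,0],[0.024,0.013,0,0,0,0]])

```text
t: 17.35
tcp_pos: [0.5311, 0.0227, 0.0595]
tool_rot: [-0.011, 0.707, -0.707, 0.011]
force: [0.7, 0.2, 0.6]
finger_gap: 0.234
```

Call:
play_rows(deltas=[[0,0.0015,0,0,0,0],[0,0.003,0,0,0,0],[0,0.004,0,0,0,0],[0,0.004,0,0,0,0]])

```text
t: 17.75
tcp_pos: [0.5307, 0.0228, 0.0555]
tool_rot: [-0.011, 0.707, -0.707, 0.011]
force: [-0.0, -0.4, 0.4]
finger_gap: 0.232
```

Call:
play_rows(deltas=[[0,0.0015,0,0,0,0],[0,0.003,0,0,0,0],[0,0.004,0,0,0,0],[0,0.004,0,0,0,0]])

```text
t: 18.15
tcp_pos: [0.5309, 0.0228, 0.0544]
tool_rot: [0.011, -0.707, 0.707, -0.011]
force: [-5.0, 0.1, 20.8]
finger_gap: 0.239
```

Call:
play_rows(deltas=[[0,0.001,0,0,0,0],[0,0.001,0,0,0,0]])

```text
t: 18.35
tcp_pos: [0.5309, 0.0228, 0.0542]
tool_rot: [0.011, -0.707, 0.707, -0.012]
force: [-5.0, 0.8, 27.0]
finger_gap: 0.234
```

```bash
python3 - <<'E'
from h import *
m=camera_model("wrist");im=snapshot("wrist");save(im,"wrist14")
print(sense()["force"])
E
```

```text
[-5.33117587  1.0450083  27.47013534]
```

View pics/wrist14.png

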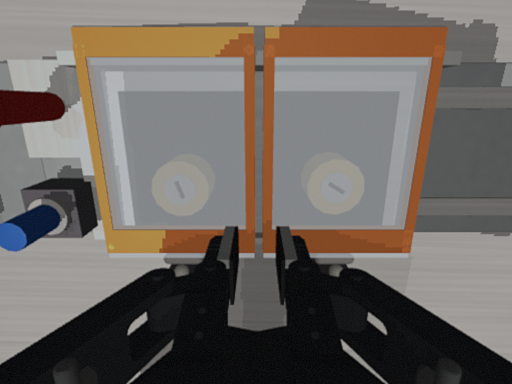

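Call:
play_rows(deltas=[[0,-0.02,0,0,0,0],[0.01,-0.05,0,0,0,0],[0.03,-0.09,0,0,0,0],[0.05,-0.12,0,0,0,0],[0.05,-0.13,0,0,0,0],[0.05,-0.13,0,0,0,0]])

```text
t: 19.0
tcp_pos: [0.4823, 0.021, 0.1823]
tool_rot: [0.009, -0.707, 0.707, -0.013]
force: [0.2, 0.1, -0.1]
finger_gap: 0.234
```

```bash
python3 - <<'E'
from h import *
m=camera_model("wrist");im=snapshot("wrist");save(im,"wrist15")
print(sense()["force"],sense()["tcp_pos"])
for th in(0,.08):
  for y in(162.5,82.5,77.5,-2.5): print(th,y,w2p(m,bed(62-114*np.cos(th),y,55+114*np.sin(th))).round(1),w2p(m,bed(62,y,55)).round(1))
ms=camera_model("scene");a=snapshot("scene");save(a,"scene15",(200,150,340,260),5)
for th in(0,.08):
  for y in(162.5,82.5,77.5,-2.5): print(th,y,((w2p(ms,bed(62-114*np.cos(th),y,55+114*np.sin(th)))-[200,150])*5).round(1))
E
```

```text
[-0.32716968 -0.02517874 -0.38664621] [0.48204054 0.02104455 0.18112152]
0 162.5 [168.4 145.2] [156.5   6. ]
0 82.5 [254.4 145.2] [254.1   6.1]
0 77.5 [259.7 145.2] [260.2   6.1]
0 -2.5 [345.7 145.3] [357.8   6.1]
0.08 162.5 [165.4 146.2] [156.5   6. ]
0.08 82.5 [254.3 146.3] [254.1   6.1]
0.08 77.5 [259.8 146.3] [260.2   6.1]
0.08 -2.5 [348.7 146.3] [357.8   6.1]
0 162.5 [542.5 317.2]
0 82.5 [409.4 258.1]
0 77.5 [401.3 254.5]
0 -2.5 [274.5 198.2]
0.08 162.5 [543.6 305.3]
0.08 82.5 [409.8 246.2]
0.08 77.5 [401.6 242.6]
0.08 -2.5 [274.3 186.3]
```

View pics/wrist15.png

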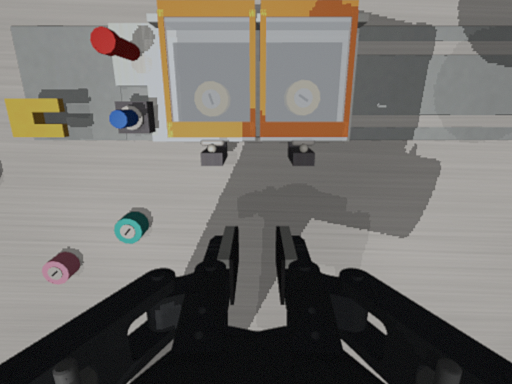

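View pics/scene15.png

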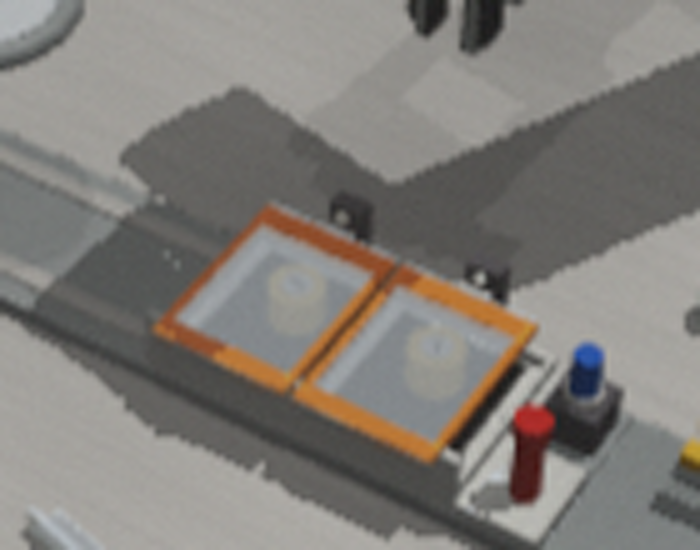

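```bash
python3 - <<'E'
from h import *
ms=camera_model("scene")
for y in(162.5,-2.5): print(((w2p(ms,bed(62,y,55))-[200,150])*5).round(1))
m=camera_model("wrist");print(w2p(m,bed(-30,200,70)),w2p(m,bed(30,200,78)),w2p(m,bed(-30,282,50)))
im=cv2.imread("pics/wrist15.png")[:,:,::-1];save(im,"w15c",(0,20,180,160),4)
E
```

```text
[432.2 458. ]
[154.9 325.5]
[116.37842268 120.73234041] [100.68619378  41.09226406] [ 37.1214952 119.2727988]
```

View pics/w15c.png

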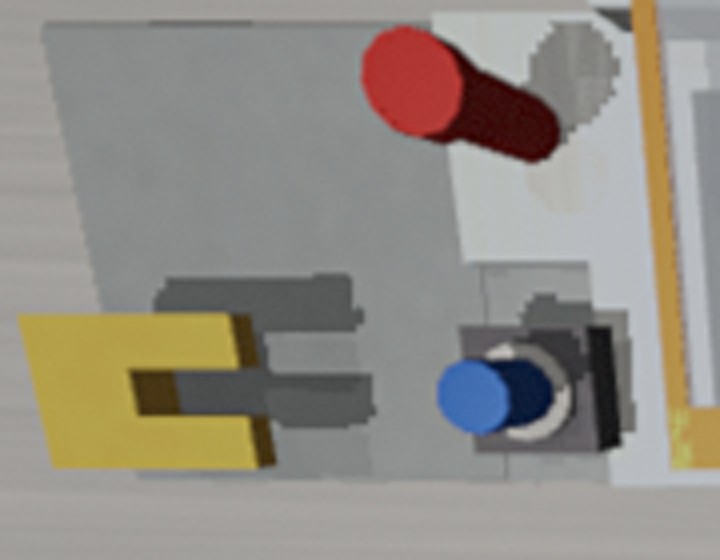

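```bash
python3 - <<'E'
from h import *
move(np.r_[bed(-30,199)[:2],.12],BED[2]+np.pi/2)
E
```

```text
tcp [0.4816 0.0211 0.1803] delta [-0.0577  0.0603 -0.1191] rot [-0.0001  0.0001 -0.0005]  dist 0.145 deg 0.0 t 19.1
```

Call:
play_rows(deltas=[[0,0,-0.03,0,0,0],[-0.01,0,-0.07,0,0,0],[-0.03,0.01,-0.1,0,0,0],[-0.05,0.03,-0.119,0,0,0],[-0.058,0.05,-0.119,0,0,0],[-0.058,0.06,-0.119,0,0,0],[-0.058,0.06,-0.119,0,0,0],[-0.058,0.06,-0.119,0,0,0]], gripper=0.04)

```text
t: 19.9
tcp_pos: [0.5344, 0.1415, 0.12]
tool_rot: [0.012, -0.707, 0.707, -0.01]
force: [1.1, -0.1, -0.4]
finger_gap: 0.474
```

```bash
python3 - <<'E'
from h import *
S=sense();m=camera_model("wrist");im=snapshot("wrist");save(im,"wrist16");save(im,"w16c",(180,130,340,270),5)
print(S["tcp_pos"],w2p(m,bed(-30,200,70)),w2p(m,bed(-30,200,44)),w2p(m,S["tcp_pos"]*[1,1,0]+[0,0,.07]))
E
```

```text
[0.53436696 0.14153262 0.12002818] [255.63956875 207.83269712] [255.77904243 196.18994673] [257.50104594 209.51129766]
```

View pics/wrist16.png

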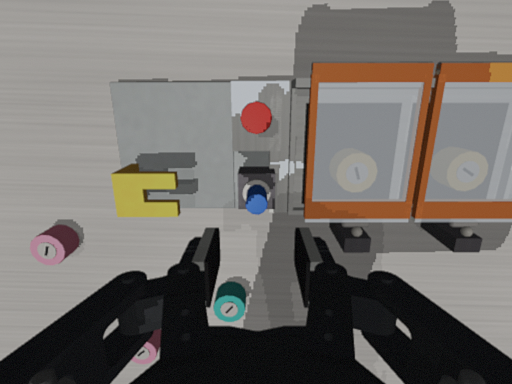

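View pics/w16c.png

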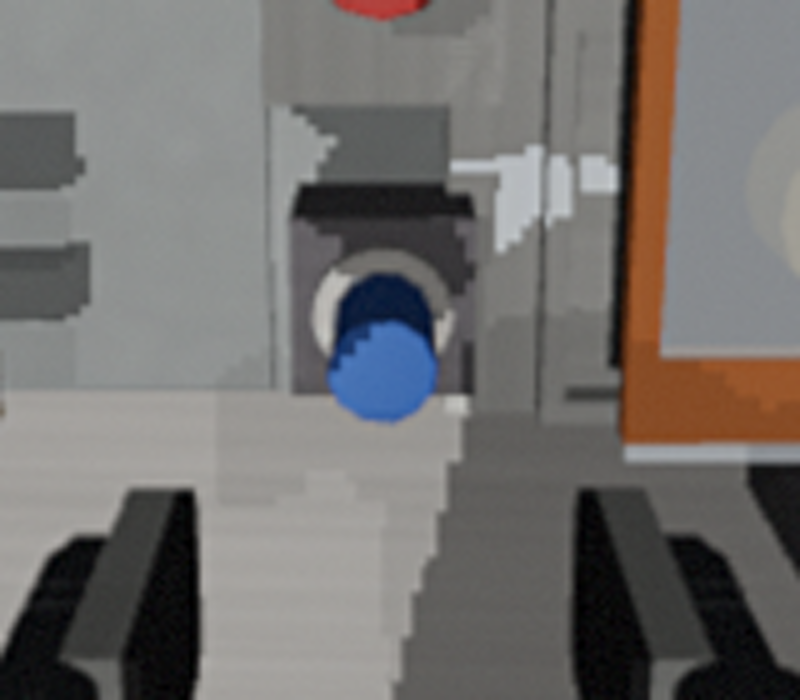

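Call:
play_rows(deltas=[[-0.0025,0.02,-0.0006,0,0,0],[-0.0025,0.045,-0.0006,0,0,0],[-0.0025,0.062,-0.0006,0,0,0],[-0.0025,0.07,-0.0006,0,0,0],[-0.0025,0.073,-0.0006,0,0,0],[-0.0025,0.073,-0.0006,0,0,0],[-0.0025,0.073,-0.0006,0,0,0]])

```text
t: 20.65
tcp_pos: [0.5384, 0.1426, 0.0488]
tool_rot: [-0.01, 0.707, -0.707, 0.012]
force: [-0.8, -0.0, 1.1]
finger_gap: 0.467
```

```bash
python3 - <<'E'
from h import *
S=sense();m=camera_model("wrist");im=snapshot("wrist");save(im,"wrist17")
print(S["tcp_pos"],S["force"])
E
```

```text
[0.53838376 0.14261692 0.04880752] [-0.84948343 -0.0083972   1.12625471]
```

View pics/wrist17.png

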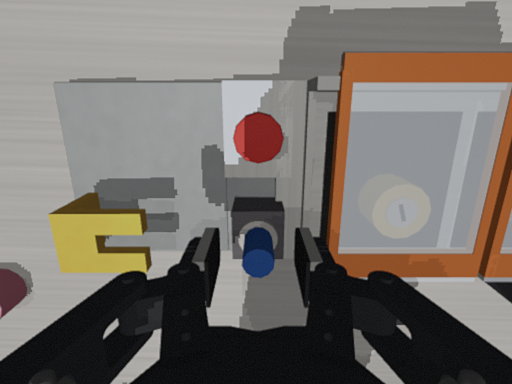

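Call:
play_rows(deltas=[[0,0,0,0,0,0],[0,0,0,0,0,0],[0,0,0,0,0,0],[0,0,0,0,0,0],[0,0,0,0,0,0],[0,0,0,0,0,0]], gripper=0.008, force=50)

```text
t: 21.3
tcp_pos: [0.538, 0.1427, 0.0486]
tool_rot: [-0.01, 0.707, -0.707, 0.011]
force: [0.2, 0.3, 5.2]
finger_gap: 0.165
```

```bash
python3 - <<'E'
from h import *
S=sense();im=snapshot("wrist");save(im,"wrist18",(150,100,370,300),3.5)
print(S["tcp_pos"],S["force"],S["ft_torque"],R.from_quat(S["tool_rot"]).as_matrix().round(4))
a=BED[2];M=R.from_quat(S["tool_rot"]).as_matrix()
print(M.T@np.array([-np.sin(a)*.045,np.cos(a)*.045,0]),M.T@np.array([-np.sin(a)*.082,np.cos(a)*.082,0]))
E
```

```text
[0.53804433 0.14270067 0.04856493] [0.19536502 0.26046251 5.24399361] [-0.0327498   0.1342162  -0.05224103] [[-9.995e-01  1.100e-03  3.080e-02]
 [-3.080e-02  1.000e-04 -9.995e-01]
 [-1.100e-03 -1.000e+00 -1.000e-04]]
[-8.91395645e-06  2.72356797e-06 -4.49999990e-02] [-1.62432095e-05  4.96294609e-06 -8.19999982e-02]
```

View pics/wrist18.png

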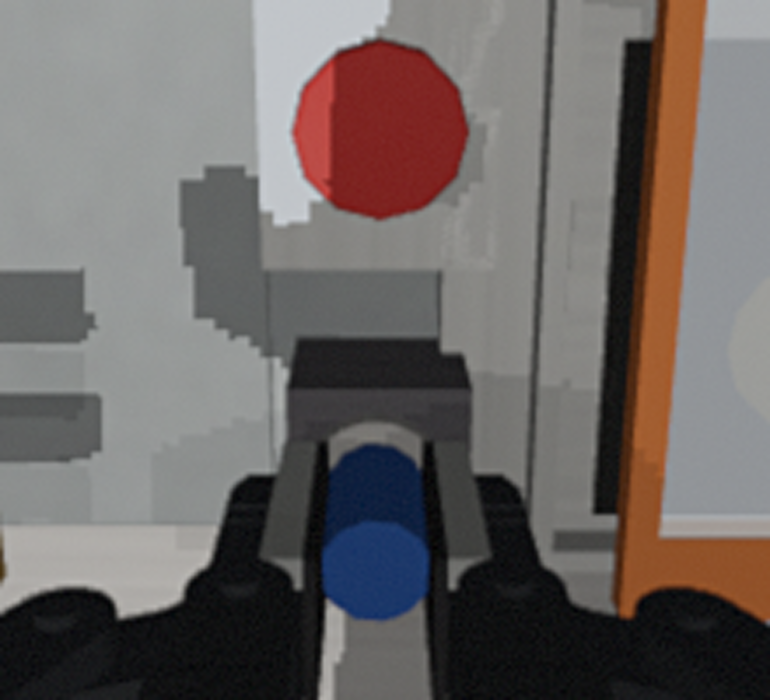

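```bash
python3 - <<'E'
from h import *
save(snapshot("scene"),"scene18",(200,150,340,260),5)
E
```

```text
(no output)
```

View pics/scene18.png

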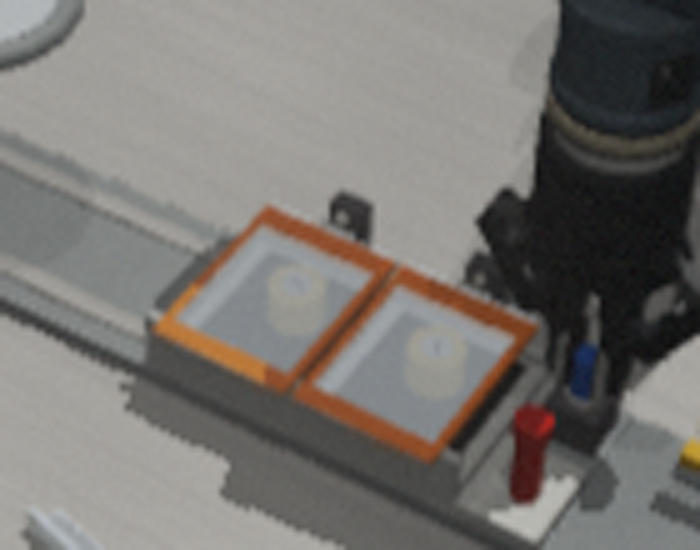

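Call:
play_rows(deltas=[[0,-0.005,0,0,0,0],[0,-0.012,0,0,0,0],[0,-0.02,0,0,0,0],[0,-0.03,0,0,0,0],[0,-0.04,0,0,0,0],[0,-0.048,0,0,0,0],[0,-0.052,0,0,0,0],[0,-0.052,0,0,0,0]])

```text
t: 22.2
tcp_pos: [0.5381, 0.1427, 0.1007]
tool_rot: [-0.01, 0.707, -0.707, 0.011]
force: [0.2, 0.3, -0.2]
finger_gap: 0.163
```

```bash
python3 - <<'E'
from h import *
S=sense();im=snapshot("wrist");save(im,"wrist19");save(snapshot("scene"),"scene19",(260,150,400,260),5)
print(S["tcp_pos"],S["force"],S["finger_gap"])
E
```

```text
[0.53809353 0.14270449 0.10067506] [ 0.21311286  0.34568528 -0.1707971 ] 0.16323125101985123
```

View pics/wrist19.png

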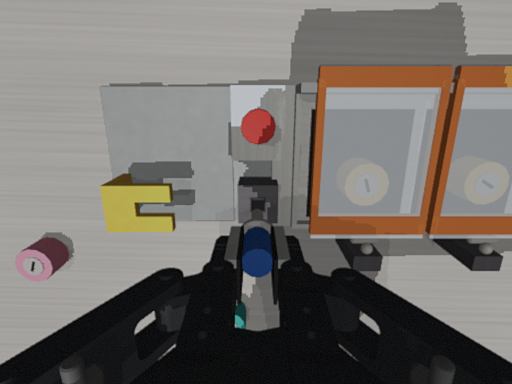

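View pics/scene19.png

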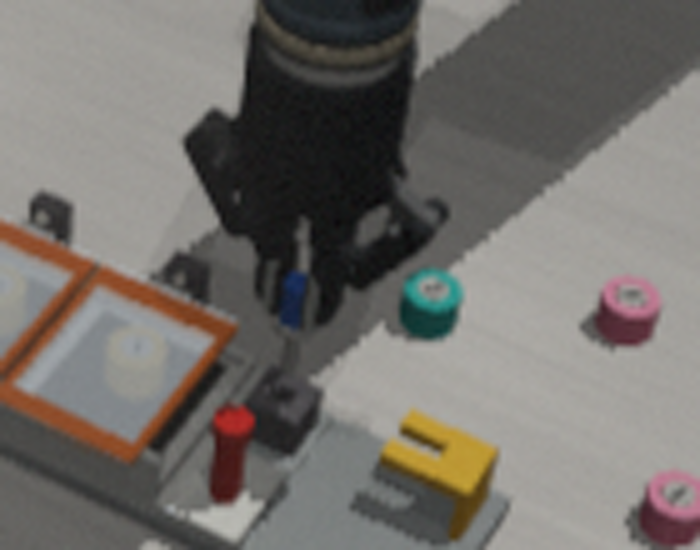

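Call:
play_rows(deltas=[[0,0,-0.015,0,0,0],[0,0,-0.03,0,0,0],[0,0,-0.042,0,0,0],[0,0,-0.045,0,0,0],[0,0.01,-0.045,0,0,0],[0,0.022,-0.045,0,0,0],[0,0.033,-0.045,0,0,0],[0,0.038,-0.045,0,0,0],[0,0.039,-0.045,0,0,0],[0,0.039,-0.045,0,0,0]])

```text
t: 23.3
tcp_pos: [0.5362, 0.1873, 0.0604]
tool_rot: [0.011, -0.707, 0.707, -0.01]
force: [-0.3, -0.7, -1.0]
finger_gap: 0.163
```

```bash
python3 - <<'E'
from h import *
S=sense();im=snapshot("wrist");save(im,"wrist20",(80,120,340,320),3);save(snapshot("scene"),"scene20",(260,150,400,260),5)
print(S["tcp_pos"],S["force"],S["finger_gap"])
a=BED[2];d=(S["tcp_pos"]-[.53804,.1427,.0486]);print("bed disp",np.cos(a)*d[0]+np.sin(a)*d[1],-np.sin(a)*d[0]+np.cos(a)*d[1],d[2])
E
```

```text
[0.53622614 0.18730036 0.06041166] [-0.25420631 -0.72720412 -0.99133184] 0.16306979024433021
bed disp -0.0004484507401202333 0.044634980363281264 0.011811662166781665
```

View pics/wrist20.png

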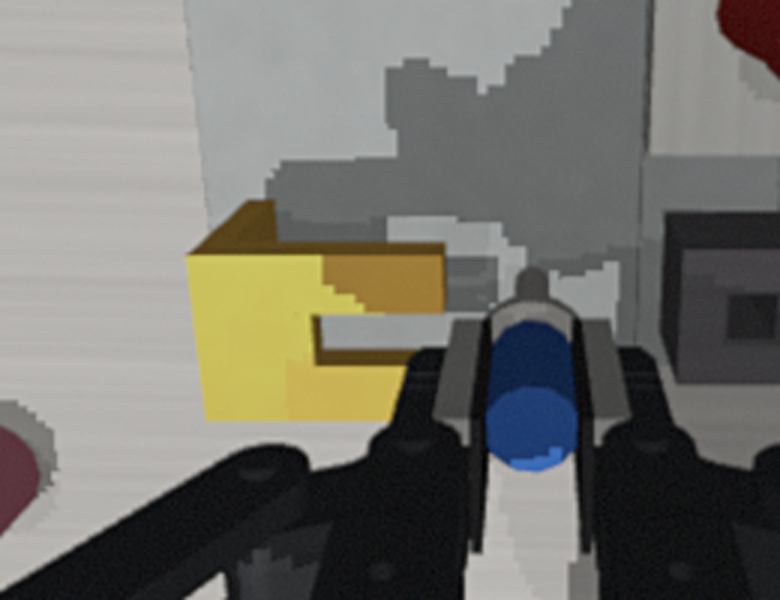

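View pics/scene20.png

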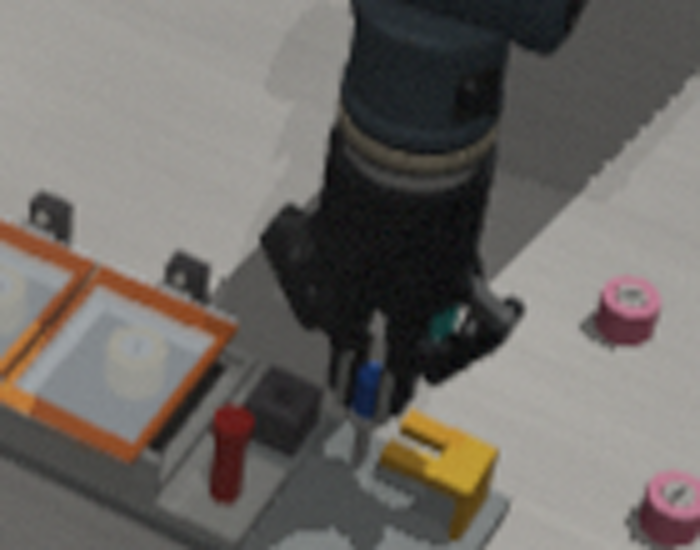

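Call:
play_rows(deltas=[[-0.0004,-0.001,0,0,0,0],[-0.0004,-0.001,-0.004,0,0,0],[-0.0004,-0.001,-0.008,0,0,0],[-0.0004,-0.001,-0.012,0,0,0],[-0.0004,-0.001,-0.016,0,0,0],[-0.0004,-0.001,-0.018,0,0,0],[-0.0004,-0.001,-0.018,0,0,0]])

```text
t: 24.1
tcp_pos: [0.536, 0.2061, 0.0618]
tool_rot: [0.011, -0.707, 0.707, -0.011]
force: [-0.4, 0.1, -0.3]
finger_gap: 0.166
```

```bash
python3 - <<'E'
from h import *
S=sense();im=snapshot("wrist");save(im,"wrist21",(80,120,340,320),3)
print(S["tcp_pos"],S["force"],S["finger_gap"])
a=BED[2];d=(S["tcp_pos"]-[.53804,.1427,.0486]);print("bed disp",np.cos(a)*d[0]+np.sin(a)*d[1],-np.sin(a)*d[0]+np.cos(a)*d[1],d[2])
E
```

```text
[0.53600063 0.20607599 0.06178621] [-0.36257988  0.09356873 -0.30559489] 0.16579265321857145
bed disp -9.941169215869732e-05 0.06340871173630543 0.013186211368679472
```

View pics/wrist21.png

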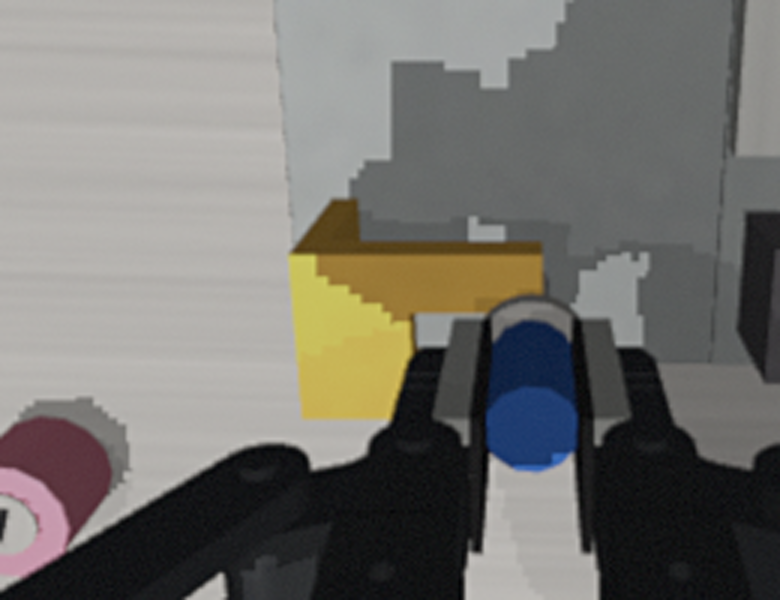

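Call:
play_rows(deltas=[[0,0,-0.004,0,0,0],[0,0,-0.008,0,0,0],[0,0,-0.012,0,0,0],[0,0,-0.015,0,0,0],[0,0,-0.0155,0,0,0],[0,0,-0.0155,0,0,0]])

```text
t: 24.75
tcp_pos: [0.5356, 0.2213, 0.0618]
tool_rot: [0.011, -0.707, 0.707, -0.011]
force: [0.7, -0.3, 0.4]
finger_gap: 0.167
```

```bash
python3 - <<'E'
from h import *
S=sense();im=snapshot("wrist");save(im,"wrist22",(80,120,340,320),3)
print(S["tcp_pos"],S["force"],S["finger_gap"])
a=BED[2];d=(S["tcp_pos"]-[.53804,.1427,.0486]);print("bed disp",np.cos(a)*d[0]+np.sin(a)*d[1],-np.sin(a)*d[0]+np.cos(a)*d[1],d[2])
E
```

```text
[0.53557795 0.22128986 0.06181212] [ 0.69324859 -0.31809273  0.40667015] 0.16691503484709935
bed disp -5.64230066060524e-05 0.07862839576316553 0.013212123475852204
```

View pics/wrist22.png

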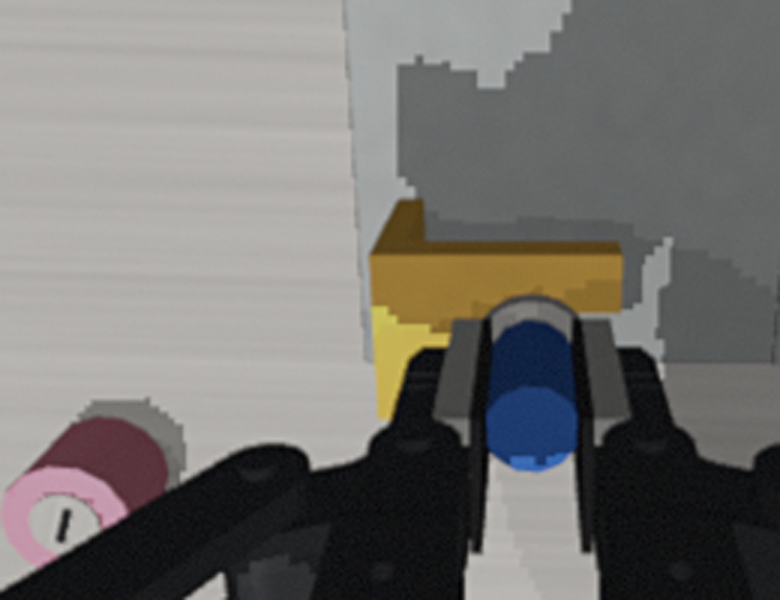

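Call:
play_rows(deltas=[[0,0.001,0,0,0,0],[0,0.002,0,0,0,0],[0,0.0028,0,0,0,0],[0,0.0035,0,0,0,0],[0,0.0035,0,0,0,0]])

```text
t: 25.3
tcp_pos: [0.5356, 0.221, 0.0586]
tool_rot: [0.011, -0.707, 0.707, -0.011]
force: [-1.0, 0.3, 3.3]
finger_gap: 0.166
```

Call:
play_rows(deltas=[[0,0,0,0,0,0],[0,0,0,0,0,0],[0,0,0,0,0,0],[0,0,0,0,0,0],[0,-0.01,0,0,0,0],[0,-0.03,0,0,0,0],[0,-0.06,0,0,0,0],[0,-0.08,0,0,0,0],[0,-0.08,0,0,0,0]], gripper=0.034)

```text
t: 26.2
tcp_pos: [0.538, 0.2217, 0.1419]
tool_rot: [-0.008, 0.708, -0.707, 0.014]
force: [0.1, -0.1, -0.1]
finger_gap: 0.4
```

```bash
python3 - <<'E'
from h import *
S=sense();m=camera_model("wrist");im=snapshot("wrist");save(im,"wrist23");save(snapshot("scene"),"scene23",(220,130,400,270),4)
print(S["tcp_pos"],S["force"],S["finger_gap"],w2p(m,bed(-30,279,80)),w2p(m,bed(30,200,78)))
move(np.r_[bed(30,198)[:2],.1],BED[2]+np.pi/2)
E
```

```text
[0.53798039 0.22170712 0.14194389] [ 0.11210612 -0.06817305 -0.07214559] 0.39990873156541556 [257.18105996 210.55223403] [369.9044277 129.4533191]
tcp [0.5357 0.2211 0.1388] delta [-0.0574  0.0389  0.0802] rot [ 0.0002  0.0003 -0.0011]  dist 0.106 deg 0.1 t 26.3
```

View pics/wrist23.png

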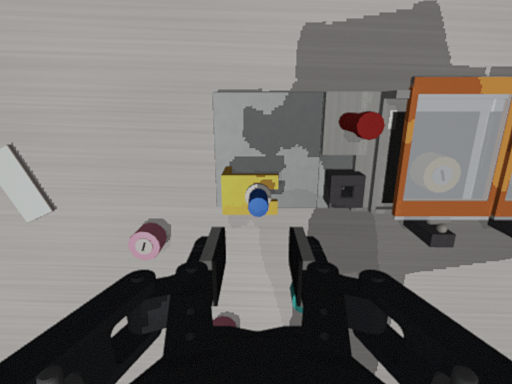

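View pics/scene23.png

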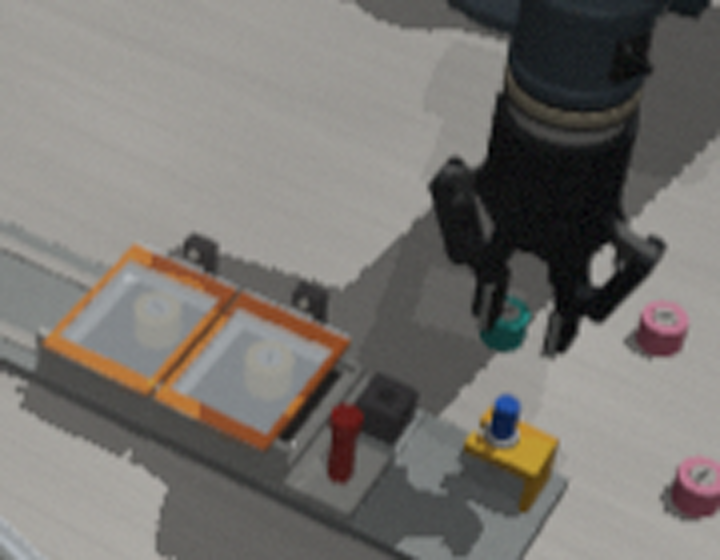

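Call:
play_rows(deltas=[[-0.01,0,0.02,0,0,0],[-0.03,0,0.045,0,0,0],[-0.05,0.005,0.07,0,0,0],[-0.057,0.015,0.08,0,0,0],[-0.057,0.018,0.08,0,0,0],[-0.057,0.018,0.08,0,0,0],[-0.057,0.018,0.08,0,0,0]], gripper=0.036)

```text
t: 27.0
tcp_pos: [0.5934, 0.144, 0.1196]
tool_rot: [-0.012, 0.707, -0.707, 0.01]
force: [-0.2, 1.0, 1.0]
finger_gap: 0.421
```

```bash
python3 - <<'E'
from h import *
S=sense();m=camera_model("wrist");im=snapshot("wrist");save(im,"wrist24")
hsv=cv2.cvtColor(im.copy(),cv2.COLOR_RGB2HSV);mk=cv2.inRange(hsv,(0,150,90),(5,255,255))|cv2.inRange(hsv,(175,150,90),(180,255,255))
n,l,st,c=cv2.connectedComponentsWithStats(mk)
for i in range(1,n):
    if st[i][4]>100: print(st[i],c[i],p2w(m,*c[i],.078))
print(S["tcp_pos"],w2p(m,S["tcp_pos"]*[1,1,0]+[0,0,.078]),bed(30,200))
E
```

```text
[244 194  27  26 557] [257.10233393 206.35906643] [0.59890096 0.14448533 0.078     ]
[0.59338925 0.14399529 0.1195764 ] [257.55731394 213.97623788] [0.59556691 0.14472423 0.        ]
```

View pics/wrist24.png

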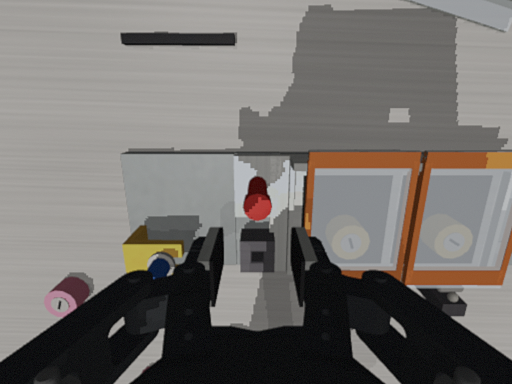

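Call:
play_rows(deltas=[[-0.0035,0.015,-0.0005,0,0,0],[-0.0035,0.035,-0.0005,0,0,0],[-0.0035,0.05,-0.0005,0,0,0],[-0.0035,0.058,-0.0005,0,0,0],[-0.0035,0.059,-0.0005,0,0,0],[-0.0035,0.059,-0.0005,0,0,0]])

```text
t: 27.65
tcp_pos: [0.5986, 0.1436, 0.0611]
tool_rot: [-0.011, 0.707, -0.707, 0.011]
force: [-0.5, 0.4, -0.1]
finger_gap: 0.422
```

Call:
play_rows(deltas=[[0,0,0,0,0,0],[0,0,0,0,0,0],[0,0,0,0,0,0],[0,0,0,0,0,0],[0,0,0,0,0,0]], gripper=0.012, force=40)

```text
t: 28.15
tcp_pos: [0.5992, 0.1437, 0.0622]
tool_rot: [-0.01, 0.707, -0.707, 0.011]
force: [-1.7, 1.0, 5.4]
finger_gap: 0.216
```

```bash
python3 - <<'E'
from h import *
S=sense();m=camera_model("wrist");im=snapshot("wrist");save(im,"wrist25")
print(S["tcp_pos"],S["force"],S["finger_gap"]); move(np.r_[bed(30,30)[:2],.06],BED[2]+np.pi/2)
E
```

```text
[0.5991676  0.14370183 0.06217122] [-1.66346362  1.0119673   5.37276264] 0.21560066302783226
tcp [0.5992 0.1437 0.0622] delta [0.0036 0.0021 0.1689] rot [ 0.0003  0.0001 -0.0017]  dist 0.169 deg 0.1 t 28.2
```

View pics/wrist25.png

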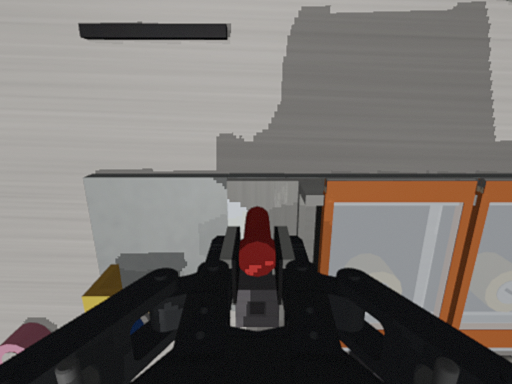

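Call:
play_rows(deltas=[[0,0,0.003,0,0,0],[0,0,0.01,0,0,0],[0,0,0.02,0,0,0],[0,0,0.032,0,0,0],[0,0,0.045,0,0,0],[0,0,0.058,0,0,0],[0,0,0.071,0,0,0],[0,0,0.084,0,0,0],[0,0,0.097,0,0,0],[0,0,0.11,0,0,0],[0,0,0.12,0,0,0],[0,0,0.126,0,0,0]])

```text
t: 29.4
tcp_pos: [0.6031, 0.0174, 0.0622]
tool_rot: [-0.01, 0.707, -0.707, 0.011]
force: [1.0, 3.1, 5.6]
finger_gap: 0.21
```

Call:
play_rows(deltas=[[0,0,0.004,0,0,0],[0,0,0.01,0,0,0],[0,0,0.018,0,0,0],[0,0,0.026,0,0,0],[0,0,0.033,0,0,0],[0,0,0.038,0,0,0],[0,0,0.041,0,0,0],[0,0,0.043,0,0,0],[0,0,0.043,0,0,0]])

```text
t: 30.3
tcp_pos: [0.6044, -0.0255, 0.0622]
tool_rot: [-0.01, 0.707, -0.707, 0.011]
force: [-0.5, 1.7, 6.1]
finger_gap: 0.21
```

```bash
python3 - <<'E'
from h import *
S=sense();m=camera_model("wrist");im=snapshot("wrist");save(im,"wrist26");save(snapshot("top"),"top26",(120,90,376,270),3)
print(S["tcp_pos"],S["force"],S["finger_gap"]); d=S["tcp_pos"]-[.5992,.1437,.0622];print(np.linalg.norm(d))
E
```

```text
[ 0.60440916 -0.02545416  0.06216003] [-0.45540265  1.73203372  6.11906098] 0.21048169245204312
0.1692343555160066
```

View pics/wrist26.png

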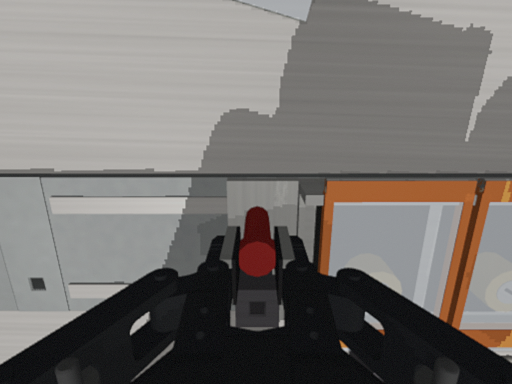

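View pics/top26.png

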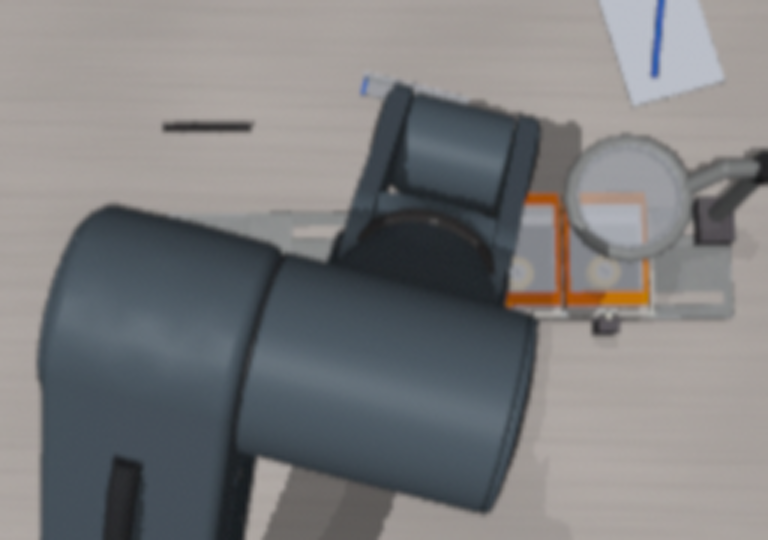

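Call:
play_rows(deltas=[[0,0,0.002,0,0,0],[0,0,0.003,0,0,0],[0,0,0.003,0,0,0]])

```text
t: 30.7
tcp_pos: [0.6044, -0.026, 0.0622]
tool_rot: [-0.01, 0.708, -0.706, 0.011]
force: [0.7, 8.0, 6.8]
finger_gap: 0.21
```

Call:
play_rows(deltas=[[0,0,0,0,0,0],[0,0,0,0,0,0],[0,0,0,0,0,0],[0,0,0,0,0,0],[0,-0.015,0,0,0,0],[0,-0.04,0,0,0,0],[0,-0.07,0,0,0,0],[0,-0.09,-0.01,0,0,0],[0.02,-0.1,-0.03,0,0,0],[0.05,-0.1,-0.06,0,0,0],[0.08,-0.1,-0.08,0,0,0],[0.08,-0.1,-0.08,0,0,0]], gripper=0.036)

```text
t: 31.9
tcp_pos: [0.5156, 0.0516, 0.1619]
tool_rot: [-0.014, 0.707, -0.707, 0.01]
force: [-0.1, -0.3, -0.2]
finger_gap: 0.416
```

```bash
python3 - <<'E'
from h import *
S=sense();m=camera_model("wrist");im=snapshot("wrist");save(im,"wrist27");save(snapshot("scene"),"scene27",(130,120,390,290),3)
print(S["tcp_pos"],S["force"],S["finger_gap"])
print(p2w(m,0,0,0), bed(30,30))
E
```

```text
[0.51560139 0.05163803 0.16190571] [-0.12442201 -0.26240834 -0.19886302] 0.4156957800332908
[0.66888706 0.29295519 0.        ] [ 0.6007681  -0.02519619  0.        ]
```

View pics/wrist27.png

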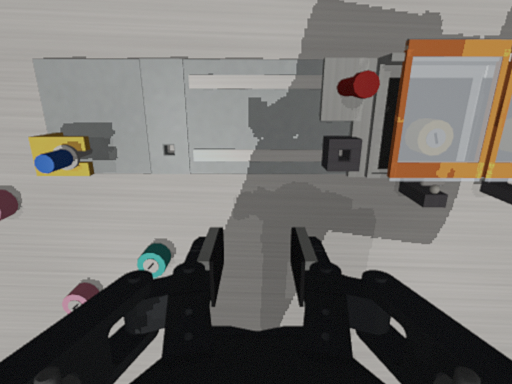

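View pics/scene27.png

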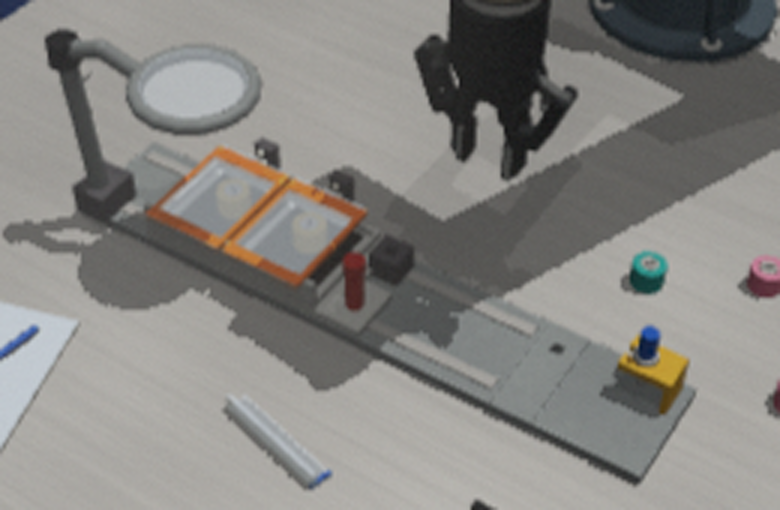

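Call:
play_rows(deltas=[[0.02,0,0,0,0,0],[0.02,0,0,0,0,0],[0.02,0,0,0,0,0],[0.02,0,0,0,0,0]])

```text
t: 32.4
tcp_pos: [0.5033, 0.0478, 0.1616]
tool_rot: [0.01, -0.707, 0.707, -0.011]
force: [0.2, -0.3, -0.4]
finger_gap: 0.42
```

```bash
python3 -c "
from station import *
print(sense()['t'],sense()['force']);print(sign_off())"
```

```text
32.4 [ 0.15933169 -0.27862979 -0.42499957]
the job is handed in; nothing more can be done
None
```

The job is done and handed in at t = 32.4 s. No verdict was reported.

**What I did:**
- I found two brass cylinders and stood one under each cover on the tray floor. I saw no others in any view.
- I swung both covers down together and pressed them to a hard stop at about 27 N.
- I drew the pin and hung it by its collar in the bracket notch, at about bed y 279.
- I slid the tray by its handle until it met the far stop, about 0.17 m of travel with the force rising to 8 N. Then I let go and moved clear.

**Last checks:** The final wrist and scene pictures show:
- The covers are level. In the scene view their edges sit where a shut cover should be, below where a cover resting on its catch would show.
- Both cylinders are upright under the covers.
- The pin is upright in the notch.
- The gripper is clear of everything.
- There is no sign of contact with the magnifier, and the bead sample has not visibly moved. I did not check the window key, spindle or packer in these last pictures, but the arm never worked near them.

**What disagreed:** The wrist camera placed objects 2–4 mm farther in x than the top-camera fit. I took in-between values, and nothing bound or slipped because of it. I saw no sign of a cylinder being knocked aside during the run.

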